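Load the core-rod carriage and send it to the spray station

ROBOT

A 6-joint arm with a two-finger parallel gripper is mounted at the origin on the work surface. World frame = base frame: x ahead of the robot, y to its left, z up, the work surface at z = 0. Lengths are in m, angles in rad, forces in N, time in s.
With the tool pointing down it reaches from about 0.275 to 0.85 m from the base axis. Payload 5.2 kg.
Tool frame: the origin (TCP) lies between the finger pads; the fingertips stand 22 mm ahead of it and the grasp point (between the pads) lies 3 mm ahead of it (robot.tcp_to_tips is the distance from the TCP to the fingertips, in m); z points along the fingers, y is the line along which they close (so a half turn about z gives the same grasp; the last joint's range is limited). The gripper opens to 85 mm and grips with 20 to 120 N. Pads are 22 mm wide; open, the fingers measure 114 mm over their backs; the gripper's body (76 mm by 85 mm) begins 54 mm behind the grasp point. The pads swing forward as they close: fully open they stand 13 mm farther back than shut.
Start: joints at [-1.541, 0.259, 1.535, -0, 1.348, -0.203], TCP at [0.127, -0.535, 0.253] pointing down, gripper open.
Joint ranges: [-3.14, 3.14], [-0.91, 2.08], [0.19, 2.58], [-1.22, 4.36], [0.22, 2.71], [-3.12, 3.12]. Speed limits (rad/s): [2.57, 2.57, 3.14, 3.14, 3.14, 3.14].

INTERFACE

Orientations are given as a rotation vector (axis times angle).
In Python, from bench import robot gives the robot as it stands.
- The arm moves only by the tool servo_tool, never from a script. Its argument "increments" is a list of rows, each an object with "linear": the shift along the tool's x, y, z in m, a list of three; "roll": the turn about the tool's z in rad. In form: [{"linear": [tx, ty, tz], "roll": roll}, ...]. A call has 1 to 10 rows; each row is the pose to reach, as a shift and turn from the pose commanded when the call began, along the tool's axes at that moment; what a row does not reach only later rows make up. A row lasts 1/10 s, in which the tool goes at most 50 mm and 8.59 degrees, less where a joint would pass 70% of its speed; a pose out of reach is approached as far as the arm can. A call with a gripper value outside its range is refused whole. "fingers" is the opening, from 0 (shut) to 1 (fully open), set as the call begins (left out, the last holds). The fingers move at their own pace and stop on an object; "grip_force" is the grip in N (left out, the last holds). Time passes only in rows, so rows that repeat a pose let the fingers close. It gives the time, the measured TCP pose, the force, the opening and the grip force at its end, in the units of the state.
- robot.read_state(): the state, without advancing time (a new reading comes with each control period).
- robot.camera(name): name is "scene" or "top" or "wrist"; returns a dict with "image" (400x640x3 uint8, blue, green, red), "K" (3x3 intrinsics, pixels), "k1" (the pictures are not rectified: a ray, as slopes to the right and down, at radius r is drawn at 1 + k1 r^2 times it, then the intrinsics apply), "extrinsics" (4x4, takes a point from camera to world coordinates). Camera axes: x right, y down, z forward; pixel columns grow to the right and rows downward; lengths in m; the calibration is good to about 2 mm. A picture is of the moment at which its call begins. There is no depth.
- robot.sign_off(): hands the job in; it is judged then, once.
The state is a dict: "clock": time; "joints": joint angles; "joint_vel": joint speeds; "joint_efforts": joint torques, N m; "tcp_pos": TCP position; "ee_rot": TCP orientation; "force": force on the tool from outside, world axes, zero at the start; "wrist_torque": the same for the moment, N m; "grip_width": finger opening in m; "finger_force": force on a finger pad.
Only numpy, scipy, OpenCV 4.12 (cv2) and the standard library are available. Lean on these libraries where they do the work, as an engineer would, in place of code of your own. Each camera call takes 0.05 s, during which the arm holds its last target. There are 200 camera calls.

TASK

Push every core rod lying on the bench down past a sprung jaw into a clip place of its own on the carriage, centred in it and fully home, while the carriage stands in its loading station. Then push the carriage along the track until it rests in the detent of the spray station; for that the splash shield must be slid up out of its slotted posts and left standing in the green tub. Do not disturb the mould, the bowl or the cup.

Things in the scene. Friction and masses are not known exactly. Their poses are not given: they have to be found in the camera images.
- rod_a: steel core rod, 14 mm diameter, 130 mm long, with a square aluminium hub (20 x 20 mm, 30 mm long) around its middle to grip it by; starts lying loose on the bench on its hub, axis 10 mm up. Origin: centre of the rod and hub; x axis along the rod. May be absent
- rod_b: steel core rod, 14 mm diameter, 130 mm long, with a square aluminium hub (20 x 20 mm, 30 mm long) around its middle to grip it by; starts lying loose on the bench on its hub, axis 10 mm up. Origin: centre of the rod and hub; x axis along the rod. May be absent
- rod_c: steel core rod, 14 mm diameter, 130 mm long, with a square aluminium hub (20 x 20 mm, 30 mm long) around its middle to grip it by; starts lying loose on the bench on its hub, axis 10 mm up. Origin: centre of the rod and hub; x axis along the rod. May be absent
- rod_d: steel core rod, 14 mm diameter, 130 mm long, with a square aluminium hub (20 x 20 mm, 30 mm long) around its middle to grip it by; starts lying loose on the bench on its hub, axis 10 mm up. Origin: centre of the rod and hub; x axis along the rod. May be absent
- place1 (a point): clip place 1 on the carriage: the point where a rod's centre lies when fully home, 34 mm above the deck (79 mm above the bench); x along the seated rod (across the track), y along the track away from the spray station, z up. Two black forks, 12 mm thick, stand 42 mm either side of it along x, mouths up (16 mm gap, 60 mm above the deck), free space between them. Places are 62 mm apart
- place2 (a point): clip place 2 on the carriage: the point where a rod's centre lies when fully home, 34 mm above the deck (79 mm above the bench); x along the seated rod (across the track), y along the track away from the spray station, z up. Two black forks, 12 mm thick, stand 42 mm either side of it along x, mouths up (16 mm gap, 60 mm above the deck), free space between them. Places are 62 mm apart
- place3 (a point): clip place 3 on the carriage: the point where a rod's centre lies when fully home, 34 mm above the deck (79 mm above the bench); x along the seated rod (across the track), y along the track away from the spray station, z up. Two black forks, 12 mm thick, stand 42 mm either side of it along x, mouths up (16 mm gap, 60 mm above the deck), free space between them. Places are 62 mm apart
- place4 (a point): clip place 4 on the carriage: the point where a rod's centre lies when fully home, 34 mm above the deck (79 mm above the bench); x along the seated rod (across the track), y along the track away from the spray station, z up. Two black forks, 12 mm thick, stand 42 mm either side of it along x, mouths up (16 mm gap, 60 mm above the deck), free space between them. Places are 62 mm apart
- jaw1 (a joint): sprung steel jaw of clip place 1, on the +y side of both its forks, leaning over their mouths; the rod pushes it aside on its way down (about 10 N) and it springs back over the rod. rad: 0 closed, grows as it opens (about 0.15 to let a rod by)
- jaw2 (a joint): sprung steel jaw of clip place 2, on the +y side of both its forks, leaning over their mouths; the rod pushes it aside on its way down (about 10 N) and it springs back over the rod. rad: 0 closed, grows as it opens (about 0.15 to let a rod by)
- jaw3 (a joint): sprung steel jaw of clip place 3, on the +y side of both its forks, leaning over their mouths; the rod pushes it aside on its way down (about 10 N) and it springs back over the rod. rad: 0 closed, grows as it opens (about 0.15 to let a rod by)
- jaw4 (a joint): sprung steel jaw of clip place 4, on the +y side of both its forks, leaning over their mouths; the rod pushes it aside on its way down (about 10 N) and it springs back over the rod. rad: 0 closed, grows as it opens (about 0.15 to let a rod by)
- carriage (a joint): position of the carriage along the track, m: 0 in the loading station's detent, 0.200 in the spray station's detent (the next one), end stops at -0.015 and 0.220; grows towards the -y direction of the place points. Aluminium deck 125 mm wide, 280 mm long, its top 45 mm above the bench. Pushing takes 2 N, leaving or entering a detent about 7 N
- handle_top (a point): centre of the top of the carriage's push handle, an upright steel bar 30 mm (across the track) x 14 mm (along it), 60 mm tall, at the carriage's end away from the spray station, 105 mm above the bench; axes as the place points
- shield: white splash shield, a flat plate 184 mm wide (x), 5 mm thick (y), 90 mm tall (z), 0.16 kg; stands across the track in the slots (8 mm wide) of two grey posts 80 mm tall, between the stations, blocking the carriage. Its lower edge starts 28 mm above the bench: lift it straight up 55 mm or more to clear the posts. Origin: middle of its lower edge
- shield_top (a point): middle of the shield's upper edge, 90 mm above its origin
- tub: open green wash tub fixed to the bench, 220 mm (x) x 90 mm (y) outside, 70 mm tall, walls and floor 5 mm. Origin: centre of its underside
- mould: bystander: plaster mould, a 100 mm cube with a pour hole, origin centre of its underside
- bowl: bystander: white bowl, 100 mm across, 45 mm tall, origin centre of its underside
- cup: bystander: terracotta cup, 70 mm across, 90 mm tall, origin centre of its underside
Not all that is in view belongs to the job. What is shaped like the rod_c but yellow is not meant.

How it is judged:
By the outcome, as a careful person would: the job done as asked, in the order asked, and still so for the second after the job is handed in, with the robot touching nothing.
Of rod_a, rod_b, rod_c, rod_d only 3 to 4 are there at a start; the rules pass over those that are not, and their reading is None.
At some moment in a run one of rod_a, rod_b, rod_c, rod_d may be knocked a few centimetres aside while the robot is not near it.
It also fails if it takes over 210 s, if anything falls off the work surface, if the arm or the gripper's body presses on something with over 40 N, if the wrist force passes 120 N, or if a joint passes its speed limit or range.

## Working session

There is one attempt and no reset: what is moved stays moved. The work goes in short steps, Python scripts to look and compute and a tool call to move; the robot and the scene stay as the last step left them, time stands still between calls to the robot, and variables do not carry over. Pictures are saved under pics/ and viewed, at most 14 in all, crops included, and the job is handed in when it is done.

Besides the shell and the picture viewer there is one more tool, called after "Emit:" by a JSON object that holds its "fn" and its "kwargs". servo_tool: Moves the arm, as the interface text tells. Its arguments: {"type":"object","properties":{"increments":{"type":"array","items":{"type":"object","properties":{"linear":{"type":"array","items":{"type":"number"}},"roll":{"type":"number"}}}},"fingers":{"type":"number"},"grip_force":{"type":"number"}},"required":["increments"]}

```bash
ls; mkdir -p pics; cat > h.py <<'E'
import numpy as np, cv2
from bench import robot
def cam(n):
    c=robot.camera(n); return c
def ray(c,u,v):
    K=np.array(c["K"]);k=c["k1"]
    d=np.array([(u-K[0,2])/K[0,0],(v-K[1,2])/K[1,1]]);p=d.copy()
    for _ in range(30): p=d/(1+k*(p@p))
    T=np.array(c["extrinsics"]); return T[:3,3],T[:3,:3]@np.array([p[0],p[1],1])
def onz(c,u,v,z):
    o,d=ray(c,u,v); return o+d*(z-o[2])/d[2]
def proj(c,P):
    T=np.array(c["extrinsics"]);q=T[:3,:3].T@(np.array(P)-T[:3,3]);p=q[:2]/q[2];p=p*(1+c["k1"]*(p@p))
    K=np.array(c["K"]);return np.array([K[0,0]*p[0]+K[0,2],K[1,1]*p[1]+K[1,2]])
E
python3 - <<'E'
from h import *
import pickle
s=robot.read_state();print(s)
for n in("scene","top"):
    c=cam(n);cv2.imwrite(f"pics/{n}0.png",c["image"]);pickle.dump(c,open(n+"0.pkl","wb"));print(n,c["K"],c["k1"],c["extrinsics"])
E
```

```text
pics
{'clock': 0.0, 'joints': array([-1.54081781e+00,  2.59298995e-01,  1.53612049e+00, -4.43905976e-06,
        1.34798488e+00, -2.02790097e-01]), 'joint_vel': array([-0.00070789,  0.00014516,  0.00031428,  0.00034279,  0.00084198,
        0.00074341]), 'joint_efforts': array([ 5.54688158e-04, -4.46032119e+01, -2.90570533e+01, -1.25143520e-04,
        1.16755581e-02, -2.83549457e-05]), 'tcp_pos': array([ 0.12688115, -0.53464873,  0.25248332]), 'ee_rot': array([-3.11854644e+00, -3.64599110e-01, -2.38679338e-04]), 'force': array([-0.67317144,  0.29773187, -0.79446729]), 'wrist_torque': array([ 0.067127  , -0.04625552, -0.02014966]), 'finger_force': 0.0, 'grip_width': 0.0852593323621783}
scene [[422.75618965   0.         317.30797537]
 [  0.         422.75618965 196.17842563]
 [  0.           0.           1.        ]] 0.03710477456112547 [[-0.72752209  0.44258655 -0.52424112  1.10358497]
 [ 0.68602364  0.47943311 -0.54728006  0.72970881]
 [ 0.00911976 -0.75780014 -0.65242301  0.8855762 ]
 [ 0.          0.          0.          1.        ]]
top [[430.24727738   0.         320.76249604]
 [  0.         430.24727738 199.60924131]
 [  0.           0.           1.        ]] -0.06551828662889944 [[ 0.01746554 -0.9925544   0.12054346  0.3330853 ]
 [-0.99983839 -0.0178518  -0.00212508  0.08035819]
 [ 0.00426118 -0.12048686 -0.99270578  1.25143907]
 [ 0.          0.          0.          1.        ]]
```

View pics/scene0.png

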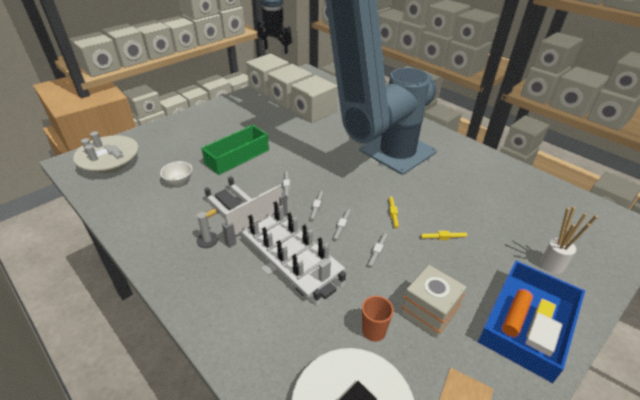

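View pics/top0.png

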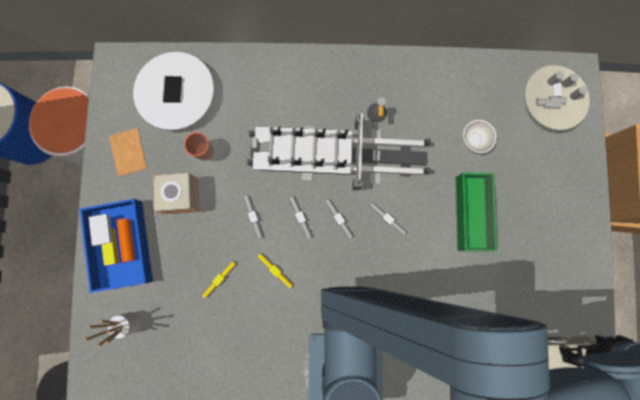

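Top view: the steel rods' hubs are at about (253,216), (301,216), (340,218) and (388,218). The yellow look-alikes at (219,280) and (275,270) are excluded. The carriage is at about (300,148) with its handle at the left end, around (257,148). The shield is at (361,150), the tub at (477,212), the spray nozzle at (380,108), the cup at (197,145) and the bowl at (480,136). Next is a close crop to check.

```bash
python3 - <<'E'
from h import *
import pickle
t=pickle.load(open("top0.pkl","rb"));im=t["image"]
cv2.imwrite("pics/topc.png",cv2.resize(im[105:243,235:435],None,fx=4,fy=4,interpolation=cv2.INTER_CUBIC))
s=pickle.load(open("scene0.pkl","rb"));cv2.imwrite("pics/scenec.png",cv2.resize(s["image"][165:305,190:400],None,fx=3.8,fy=3.8,interpolation=cv2.INTER_CUBIC))
hsv=cv2.cvtColor(im,cv2.COLOR_BGR2HSV)
# bright thin things in rod area
g=cv2.cvtColor(im,cv2.COLOR_BGR2GRAY)
sub=g[190:245,235:415];bg=np.median(sub);print(bg)
m=(sub>bg+22).astype(np.uint8)
n,l,st,ce=cv2.connectedComponentsWithStats(m)
for i in range(1,n):
    if st[i,4]>25:
        ys,xs=np.where(l==i);xs=xs+235;ys=ys+190
        P=np.array([onz(t,x,y,.012)[:2] for x,y in zip(xs,ys)])
        mid=(P.min(0)+P.max(0))/2;c=P-P.mean(0);w,v=np.linalg.eigh(c.T@c);d=v[:,1]; pr=c@d
        ctr=P.mean(0)+d*(pr.max()+pr.min())/2
        print(st[i,4],ce[i]+[235,190],P.mean(0).round(4),ctr.round(4),"len",np.ptp(pr).round(3),"ang",np.degrees(np.arctan2(d[1],d[0])).round(1))
m=cv2.inRange(hsv,(50,100,30),(80,255,255));ys,xs=np.where(m>0);ctr=cv2.minAreaRect(np.stack([xs,ys],1).astype(np.float32));print("tub",ctr, [onz(t,x,y,.07)[:2].round(3) for x,y in cv2.boxPoints(ctr)])
E
```

```text
142.0
146 [251.73287671 215.68493151] [0.4332 0.2765] [0.4324 0.2762] len 0.124 ang -159.2
149 [299.48993289 216.73825503] [0.4327 0.1383] [0.4317 0.1378] len 0.125 ang -154.5
144 [338.29861111 218.15277778] [0.4306 0.0262] [0.4298 0.0256] len 0.126 ang -146.9
141 [387.57446809 218.18439716] [ 0.433  -0.1165] [ 0.4326 -0.1169] len 0.122 ang 49.8
tub ((475.748046875, 211.43386840820312), (77.58409118652344, 37.80718231201172), 88.31531524658203) [array([ 0.558, -0.3  ]), array([ 0.564, -0.409]), array([ 0.346, -0.408]), array([ 0.342, -0.302])]
```

View pics/topc.png

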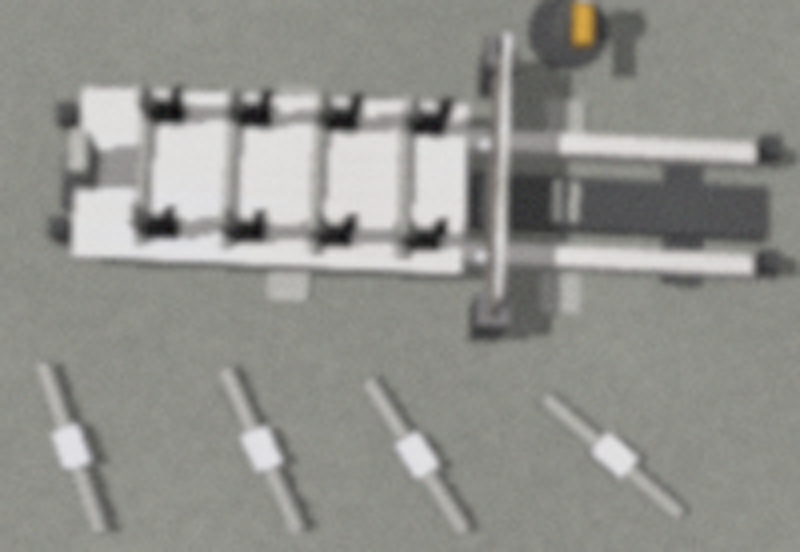

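View pics/scenec.png

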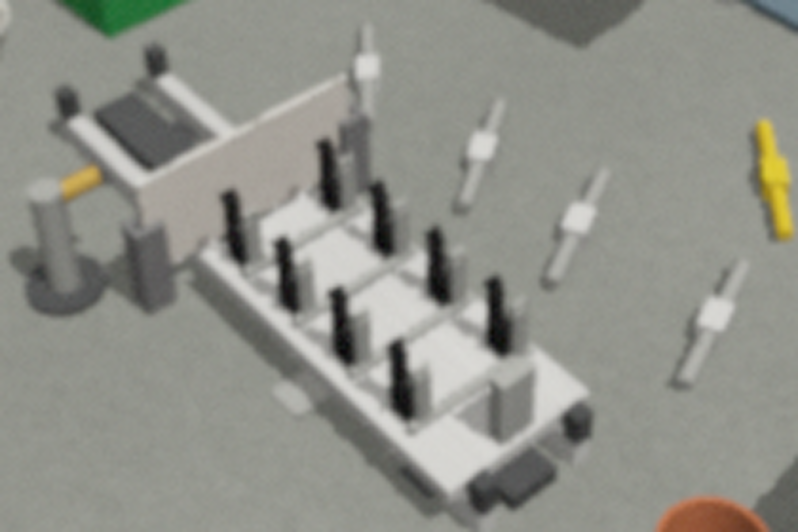

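All four steel hubs are silver and therefore rods, at crop pixels (72,447), (262,448), (418,455) and (615,455). The forks are black in pairs, with upper ones at crop (165,103)…(432,115) and lower ones at (160,222)…(425,235). The handle is at crop (80,155) and the shield runs from crop (505,40) to (498,300).

```bash
python3 - <<'E'
from h import *
import pickle
t=pickle.load(open("top0.pkl","rb"));s=pickle.load(open("scene0.pkl","rb"))
C=lambda x,y:(235+x/4,105+y/4)
for k,(x,y),z in [("deckUL",(80,87),.045),("deckLL",(72,257),.045),("deckLR",(462,272),.045),("handle",(80,153),.105),("sh1",(505,38),.118),("sh2",(498,298),.118),("rail1",(560,145),.02),("rail2",(755,152),.02),("f1u",(165,103),.095),("f1l",(160,222),.095),("f2u",(253,103),.095),("f2l",(247,230),.095),("f3u",(343,108),.095),("f3l",(335,232),.095),("f4u",(432,115),.095),("f4l",(425,235),.095)]:
    print(k,onz(t,*C(x,y),z)[:2].round(4))
S=lambda x,y:(190+x/3.8,165+y/3.8)
print("scene handle top",onz(s,*S(512,372),.105).round(4),"shield corners",onz(s,*S(140,188),.118).round(4),onz(s,*S(347,80),.118).round(4))
w=cam("wrist");cv2.imwrite("pics/w0.png",w["image"]);print(w["K"],w["k1"],np.array(w["extrinsics"]).round(4))
E
```

```text
deckUL [0.6884 0.2716]
deckLL [0.5633 0.2726]
deckLR [ 0.5574 -0.0056]
handle [0.6242 0.2603]
sh1 [ 0.7066 -0.0285]
sh2 [ 0.5267 -0.0246]
rail1 [ 0.6583 -0.0787]
rail2 [ 0.6562 -0.2229]
f1u [0.6632 0.2044]
f1l [0.5792 0.2051]
f2u [0.6642 0.1435]
f2l [0.5746 0.1454]
f3u [0.6618 0.0812]
f3l [0.5743 0.0852]
f4u [0.658  0.0196]
f4l [0.5734 0.0235]
scene handle top [0.631  0.2648 0.105 ] shield corners [ 0.7129 -0.0222  0.118 ] [ 0.532  -0.0162  0.118 ]
[[307.46191456   0.         320.41805278]
 [  0.         307.46191456 204.55432061]
 [  0.           0.           1.        ]] -0.05222153095894914 [[ 0.2307 -0.9379 -0.2592  0.1922]
 [-0.973  -0.223  -0.0593 -0.5197]
 [-0.0022  0.2659 -0.964   0.3732]
 [ 0.      0.      0.      1.    ]]
```

```bash
cat >> h.py <<'E'
from scipy.spatial.transform import Rotation as R
def inc(x,y,z,yaw,st=None):
    st=st or robot.read_state(); M=R.from_rotvec(st["ee_rot"]).as_matrix()
    cur=np.arctan2(M[1,0],M[0,0]); d=M.T@(np.array([x,y,z])-st["tcp_pos"])
    print("lin",d.round(4),"roll",round(float(cur-np.radians(yaw)),4),"| cur",st["tcp_pos"].round(4),np.degrees(cur).round(2),"t",round(st["clock"],2))
E
python3 -c "
from h import *
inc(.50,.12,.36,-1.2)"
```

```text
lin [ 0.5141 -0.5512 -0.1064] roll 0.2537 | cur [ 0.1269 -0.5348  0.2526] 13.34 t 0.15
```

Emit:
{"fn": "servo_tool", "kwargs": {"increments": [{"linear": [0.514, -0.551, -0.106], "roll": 0.254}, {"linear": [0.514, -0.551, -0.106], "roll": 0.254}, {"linear": [0.514, -0.551, -0.106], "roll": 0.254}, {"linear": [0.514, -0.551, -0.106], "roll": 0.254}, {"linear": [0.514, -0.551, -0.106], "roll": 0.254}, {"linear": [0.514, -0.551, -0.106], "roll": 0.254}, {"linear": [0.514, -0.551, -0.106], "roll": 0.254}, {"linear": [0.514, -0.551, -0.106], "roll": 0.254}, {"linear": [0.514, -0.551, -0.106], "roll": 0.254}, {"linear": [0.514, -0.551, -0.106], "roll": 0.254}]}}

```text
clock: 1.15
tcp_pos: [0.3724, -0.103, 0.3234]
ee_rot: [3.141, -0.034, 0.001]
force: [1.0, -1.0, -0.2]
grip_width: 0.0854
finger_force: 0.0
```

```bash
python3 -c "
from h import *
inc(.50,.12,.36,-1.2)"
```

```text
lin [ 0.1228 -0.2257 -0.0367] roll -0.0006 | cur [ 0.3724 -0.103   0.3234] -1.24 t 1.15
```

Emit:
{"fn": "servo_tool", "kwargs": {"increments": [{"linear": [0.123, -0.226, -0.037], "roll": 0}, {"linear": [0.123, -0.226, -0.037], "roll": 0}, {"linear": [0.123, -0.226, -0.037], "roll": 0}, {"linear": [0.123, -0.226, -0.037], "roll": 0}, {"linear": [0.123, -0.226, -0.037], "roll": 0}, {"linear": [0.123, -0.226, -0.037], "roll": 0}, {"linear": [0.123, -0.226, -0.037], "roll": 0}, {"linear": [0.123, -0.226, -0.037], "roll": 0}, {"linear": [0.123, -0.226, -0.037], "roll": 0}]}}

```text
clock: 2.05
tcp_pos: [0.4991, 0.1169, 0.3597]
ee_rot: [3.141, -0.036, -0.001]
force: [-0.2, -0.2, 0.5]
grip_width: 0.0852
finger_force: 0.0
```

```bash
python3 -c "
from h import *
import pickle
inc(.50,.12,.36,-1.2)
w=cam('wrist');cv2.imwrite('pics/w1.png',cv2.resize(w['image'],(800,500)));pickle.dump(w,open('w1.pkl','wb'))"
```

```text
lin [ 0.0008 -0.0031 -0.0003] roll -0.0021 | cur [0.4991 0.1169 0.3597] -1.32 t 2.05
```

View pics/w1.png

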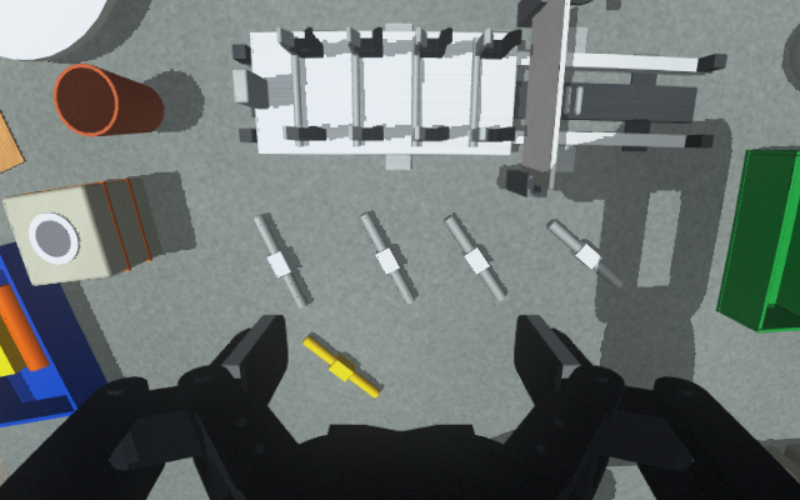

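The view shows hubs at scaled pixels (279,264), (387,261), (476,261) and (588,256), and fork pairs in columns around x=300, 360, 425 and 495. The yellow look-alike is at (341,370). Next I measure the hubs.

```bash
cat >> h.py <<'E'
def rods(c):
    im=c["image"];hsv=cv2.cvtColor(im,cv2.COLOR_BGR2HSV)
    m=cv2.inRange(hsv,(0,0,205),(180,40,255));out=[]
    n,l,st,ce=cv2.connectedComponentsWithStats(m)
    for i in range(1,n):
        p=onz(c,*ce[i],.02)
        if 40<st[i,4]<2500 and .28<p[0]<.51 and -.25<p[1]<.40:
            ys,xs=np.where(l==i);P=np.array([onz(c,x,y,.02)[:2] for x,y in zip(xs,ys)])
            (x,y),(a,b),an=cv2.minAreaRect((P*1000).astype(np.float32))
            if min(a,b)<14 or max(a,b)>45: continue
            if a<b: an+=90
            out.append((x/1000,y/1000,(an+90)%180-90,a,b))
    return out
E
python3 -c "
from h import *
import pickle
c=pickle.load(open('w1.pkl','rb'))
for r in sorted(rods(c),key=lambda r:-r[1]): print(np.round(r,4))"
```

```text
[ 0.4312  0.2723 20.5983 29.4364 18.5797]
[ 0.4324  0.1348 26.0756 28.7417 18.8466]
[4.30300e-01 2.31000e-02 3.37825e+01 2.89215e+01 1.89617e+01]
[ 0.4329 -0.1186 48.3734 28.3086 19.2592]
```

```bash
python3 -c "
from h import *
inc(.4324,.1348,.10,26)"
```

```text
lin [-0.0671 -0.0164  0.2599] roll -0.4771 | cur [0.4992 0.1169 0.3599] -1.34 t 2.1
```

Emit:
{"fn": "servo_tool", "kwargs": {"increments": [{"linear": [-0.067, -0.016, 0.26], "roll": -0.477}, {"linear": [-0.067, -0.016, 0.26], "roll": -0.477}, {"linear": [-0.067, -0.016, 0.26], "roll": -0.477}, {"linear": [-0.067, -0.016, 0.26], "roll": -0.477}, {"linear": [-0.067, -0.016, 0.26], "roll": -0.477}, {"linear": [-0.067, -0.016, 0.26], "roll": -0.477}, {"linear": [-0.067, -0.016, 0.26], "roll": -0.477}, {"linear": [-0.067, -0.016, 0.26], "roll": -0.477}]}}

```text
clock: 2.9
tcp_pos: [0.4339, 0.135, 0.1008]
ee_rot: [3.061, 0.708, 0.002]
force: [0.2, -0.4, 0.8]
grip_width: 0.0851
finger_force: 0.0
```

```bash
python3 -c "
from h import *
inc(.4324,.1348,.026,26)
c=cam('wrist')
for r in rods(c): print(np.round(r,4))"
```

```text
lin [-0.0016 -0.0005  0.0748] roll 0.0006 | cur [0.4339 0.135  0.1008] 26.04 t 2.9
[ 0.4313  0.272  21.2768 29.2776 19.1119]
[  0.4379   0.1375 -63.9638  17.2156  18.6718]
```

Emit:
{"fn": "servo_tool", "kwargs": {"increments": [{"linear": [-0.001, 0, 0.03], "roll": 0}, {"linear": [-0.001, 0, 0.055], "roll": 0}, {"linear": [-0.001, 0, 0.074], "roll": 0}, {"linear": [-0.001, 0, 0.074], "roll": 0}, {"linear": [-0.001, 0, 0.074], "roll": 0}]}}

```text
clock: 3.45
tcp_pos: [0.4338, 0.1352, 0.0273]
ee_rot: [3.06, 0.709, 0.004]
force: [0.4, -0.5, -0.1]
grip_width: 0.0857
finger_force: 0.0
```

Emit:
{"fn": "servo_tool", "kwargs": {"increments": [{"linear": [0, 0, 0], "roll": 0}, {"linear": [0, 0, 0], "roll": 0}, {"linear": [0, 0, 0], "roll": 0}, {"linear": [0, 0, 0], "roll": 0}, {"linear": [0, 0, 0], "roll": 0}, {"linear": [0, 0, 0], "roll": 0}, {"linear": [0, 0, 0], "roll": 0}, {"linear": [0, 0, 0], "roll": 0}], "fingers": 0, "grip_force": 80}}

```text
clock: 4.25
tcp_pos: [0.4325, 0.1354, 0.0266]
ee_rot: [3.06, 0.71, 0.001]
force: [-0.9, -1.2, 7.1]
grip_width: 0.0182
finger_force: 78.7
```

```bash
python3 -c "
from h import *
s=robot.read_state();print(s['grip_width'],s['finger_force'],s['force'])
inc(.615,.143,.20,-1.2)"
```

```text
0.01817113565447719 78.65558624267578 [-0.9042908  -1.17332423  7.113815  ]
lin [ 0.1673  0.0736 -0.1732] roll 0.4769 | cur [0.4325 0.1354 0.0266] 26.13 t 4.25
```

Emit:
{"fn": "servo_tool", "kwargs": {"increments": [{"linear": [0, 0, -0.05], "roll": 0}, {"linear": [0, 0, -0.1], "roll": 0}, {"linear": [0, 0, -0.15], "roll": 0}, {"linear": [0.167, 0.074, -0.173], "roll": 0.477}, {"linear": [0.167, 0.074, -0.173], "roll": 0.477}, {"linear": [0.167, 0.074, -0.173], "roll": 0.477}, {"linear": [0.167, 0.074, -0.173], "roll": 0.477}, {"linear": [0.167, 0.074, -0.173], "roll": 0.477}, {"linear": [0.167, 0.074, -0.173], "roll": 0.477}, {"linear": [0.167, 0.074, -0.173], "roll": 0.477}]}}

```text
clock: 5.25
tcp_pos: [0.6131, 0.1425, 0.1982]
ee_rot: [3.141, -0.032, -0.004]
force: [0.1, -0.2, -0.8]
grip_width: 0.018
finger_force: 78.7
```

```bash
python3 -c "
from h import *
import pickle
inc(.615,.143,.20,-1.2)
w=cam('wrist');cv2.imwrite('pics/w2.png',cv2.resize(w['image'],(800,500)));pickle.dump(w,open('w2.pkl','wb'))"
```

```text
lin [ 0.0018 -0.0005 -0.0018] roll 0.0004 | cur [0.6131 0.1425 0.1982] -1.18 t 5.25
```

View pics/w2.png

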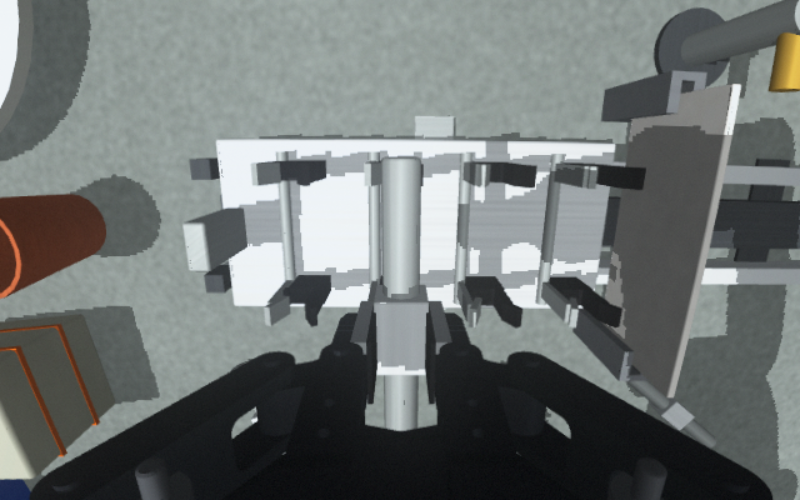

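The picture shows the held rod pointing straight up the image at column 402. Its hub is in the fingers at rows 290-370. The forks of places 1, 3 and 4 are visible. I zoom in on fork geometry.

```bash
python3 -c "
from h import *
import pickle
w=pickle.load(open('w2.pkl','rb'));im=w['image']
a=cv2.resize(im[120:155,150:530],(800,290//4*1+1),interpolation=cv2.INTER_NEAREST)
f=lambda y0,y1,x0,x1:cv2.resize(im[y0:y1,x0:x1],((x1-x0)*5,(y1-y0)*5),interpolation=cv2.INTER_CUBIC)
A=f(120,156,360,520);B=f(210,270,360,520);C=np.vstack([A,B]);cv2.imwrite('pics/w2c.png',C);print(C.shape)"
```

```text
(480, 800, 3)
```

View pics/w2c.png

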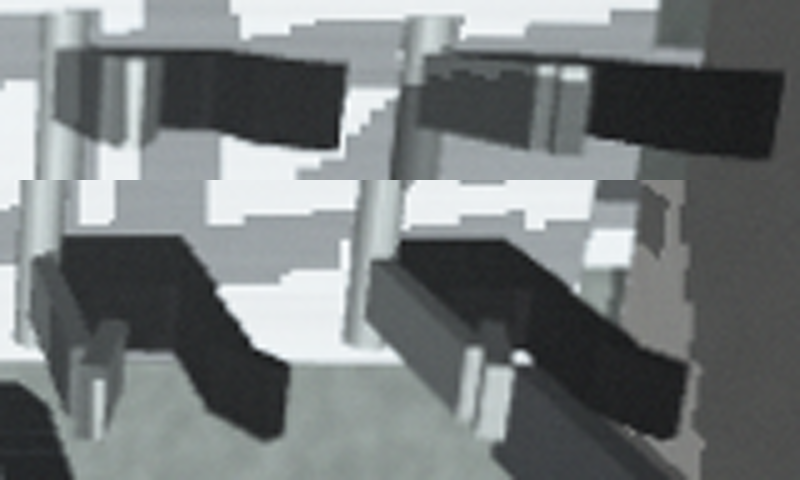

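```bash
python3 -c "
from h import *
import pickle
w=pickle.load(open('w2.pkl','rb'))
B=lambda x,y:(360+x/5-.4,210+(y-180)/5-.4)
A=lambda x,y:(360+x/5-.4,120+y/5-.4)
S=lambda x,y:(x/1.25,y/1.25)
for k,p,z in [('3lo base +y',B(62,238),.045),('3lo base -y',B(182,238),.045),('4lo base +y',B(400,240),.045),('4lo base-y',B(505,240),.045),('3lo slot -y',B(175,350),.072),('4lo tine',B(525,350),.072),('3up tine tip',A(346,65),.105),('3up tine tip low',A(338,148),.105),('4up',A(783,72),.105),('4up low',A(772,160),.105),('3lo tip hi',B(290,368),.105),('3lo tip lo',B(268,440),.105),('4lo tip hi',B(686,368),.105),('4lo tiplo',B(672,440),.105),
('rodL',S(383,200),.182),('rodR',S(421,200),.182),('rodend',S(402,157),.185),('bar1t',S(284,152),.05),('bar1b',S(290,306),.05),('bar2',S(376,160),.05),('bar3',S(468,160),.05),('bar4t',S(559,160),.05),('bar4b',S(545,300),.05),('bar3b',S(460,300),.05),('handle',S(195,267),.105),('handle2',S(188,225),.105)]: print(k,onz(w,*p,z)[:2].round(4))
print(np.array(w['extrinsics'])[:3,3])
"
```

```text
3lo base +y [0.587  0.0943]
3lo base -y [0.5865 0.0717]
4lo base +y [0.5851 0.03  ]
4lo base-y [0.5847 0.0098]
3lo slot -y [0.5753 0.0787]
4lo tine [0.5737 0.0169]
3up tine tip [0.6704 0.067 ]
3up tine tip low [0.6592 0.0674]
4up [0.669  0.0051]
4up low [0.6568 0.0051]
3lo tip hi [0.586  0.0694]
3lo tip lo [0.5741 0.072 ]
4lo tip hi [0.5843 0.0078]
4lo tiplo [0.5722 0.0083]
rodL [0.6631 0.1474]
rodR [0.6628 0.1339]
rodend [0.6779 0.1404]
bar1t [0.6805 0.2202]
bar1b [0.5678 0.2269]
bar2 [0.6736 0.1577]
bar3 [0.6724 0.095 ]
bar4t [0.6715 0.0323]
bar4b [0.5686 0.0339]
bar3b [0.5701 0.0985]
handle [0.6165 0.2637]
handle2 [0.6417 0.2637]
[0.68054713 0.14079724 0.31863624]
```

```bash
python3 -c "
from h import *
inc(.624,.1485,.145,-1.2)"
```

```text
lin [ 0.0108 -0.0061  0.0535] roll 0.0004 | cur [0.6132 0.1426 0.1985] -1.18 t 5.3
```

Emit:
{"fn": "servo_tool", "kwargs": {"increments": [{"linear": [0.011, -0.006, 0.03], "roll": 0}, {"linear": [0.011, -0.006, 0.053], "roll": 0}, {"linear": [0.011, -0.006, 0.053], "roll": 0}, {"linear": [0.011, -0.006, 0.053], "roll": 0}, {"linear": [0.011, -0.006, 0.053], "roll": 0}]}}

```text
clock: 5.8
tcp_pos: [0.6263, 0.1483, 0.1478]
ee_rot: [-3.141, 0.033, -0.004]
force: [0.7, -0.6, -1.4]
grip_width: 0.0179
finger_force: 78.6
```

Emit:
{"fn": "servo_tool", "kwargs": {"increments": [{"linear": [0, 0, 0.01], "roll": 0}, {"linear": [0, 0, 0.02], "roll": 0}, {"linear": [0, 0, 0.022], "roll": 0}, {"linear": [0, 0, 0.022], "roll": 0}]}}

```text
clock: 6.2
tcp_pos: [0.6253, 0.1481, 0.123]
ee_rot: [3.141, -0.033, -0.003]
force: [0.4, 0.1, -0.6]
grip_width: 0.018
finger_force: 78.7
```

```bash
python3 -c "
from h import *
s=robot.read_state();print(s['force'],s['wrist_torque'])
inc(.624,.1485,.0956,-1.2)
w=cam('scene');cv2.imwrite('pics/s3.png',cv2.resize(w['image'][180:300,200:360],None,fx=5,fy=5,interpolation=cv2.INTER_CUBIC))"
```

```text
[ 0.44119508  0.13632864 -0.59781017] [ 0.00324769  0.02981653 -0.02338852]
lin [-0.0012 -0.0004  0.0274] roll -0.0003 | cur [0.6253 0.1481 0.123 ] -1.21 t 6.2
```

View pics/s3.png

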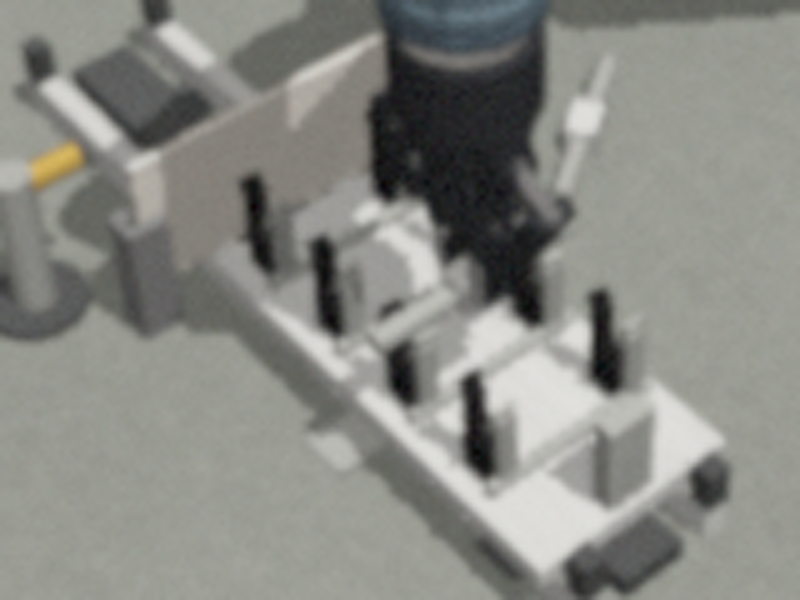

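The rod tip, at about (375,340), hangs over place 2's forks at (400,370). Now I press down in steps.

Emit:
{"fn": "servo_tool", "kwargs": {"increments": [{"linear": [-0.001, 0, 0.003], "roll": 0}, {"linear": [-0.001, 0, 0.006], "roll": 0}, {"linear": [-0.001, 0, 0.009], "roll": 0}, {"linear": [-0.001, 0, 0.009], "roll": 0}]}}

```text
clock: 6.65
tcp_pos: [0.6247, 0.148, 0.1145]
ee_rot: [3.141, -0.033, -0.001]
force: [0.5, -1.3, -0.8]
grip_width: 0.0176
finger_force: 78.7
```

Emit:
{"fn": "servo_tool", "kwargs": {"increments": [{"linear": [0, 0, 0.003], "roll": 0}, {"linear": [0, 0, 0.006], "roll": 0}, {"linear": [0, 0, 0.006], "roll": 0}]}}

```text
clock: 6.95
tcp_pos: [0.6256, 0.148, 0.1096]
ee_rot: [3.141, -0.034, 0.003]
force: [0.9, -1.9, 2.3]
grip_width: 0.018
finger_force: 79.3
```

Emit:
{"fn": "servo_tool", "kwargs": {"increments": [{"linear": [-0.001, 0, 0.003], "roll": 0}, {"linear": [-0.001, 0, 0.006], "roll": 0}, {"linear": [-0.001, 0, 0.006], "roll": 0}]}}

```text
clock: 7.25
tcp_pos: [0.6251, 0.148, 0.1036]
ee_rot: [-3.141, 0.034, -0.005]
force: [3.9, -1.8, 0.5]
grip_width: 0.0184
finger_force: 79.1
```

Emit:
{"fn": "servo_tool", "kwargs": {"increments": [{"linear": [0, 0, 0.003], "roll": 0}, {"linear": [0, 0, 0.006], "roll": 0}, {"linear": [0, 0, 0.006], "roll": 0}]}}

```text
clock: 7.55
tcp_pos: [0.6229, 0.1485, 0.0958]
ee_rot: [-3.141, 0.033, 0.004]
force: [0.7, -0.1, -0.7]
grip_width: 0.0182
finger_force: 78.9
```

Emit:
{"fn": "servo_tool", "kwargs": {"increments": [{"linear": [0, 0, 0.002], "roll": 0}, {"linear": [0, 0, 0.002], "roll": 0}, {"linear": [0, 0, 0.002], "roll": 0}]}}

```text
clock: 7.85
tcp_pos: [0.6231, 0.1486, 0.0955]
ee_rot: [-3.141, 0.032, 0.002]
force: [-2.8, 0.1, 7.0]
grip_width: 0.0183
finger_force: 79.9
```

Emit:
{"fn": "servo_tool", "kwargs": {"increments": [{"linear": [0, 0, 0], "roll": 0}, {"linear": [0, 0, 0], "roll": 0}, {"linear": [0, 0, 0], "roll": 0}, {"linear": [0, 0, 0], "roll": 0}], "fingers": 0.4}}

```text
clock: 8.25
tcp_pos: [0.6238, 0.1482, 0.0946]
ee_rot: [-3.141, 0.033, 0.001]
force: [-0.5, -1.1, -0.2]
grip_width: 0.0343
finger_force: 0.0
```

Emit:
{"fn": "servo_tool", "kwargs": {"increments": [{"linear": [0, 0, -0.02], "roll": 0}, {"linear": [0, 0, -0.06], "roll": 0}, {"linear": [0, 0, -0.11], "roll": 0}, {"linear": [0, 0, -0.13], "roll": 0}, {"linear": [0, 0, -0.13], "roll": 0}]}}

```text
clock: 8.75
tcp_pos: [0.6261, 0.1484, 0.2297]
ee_rot: [-3.141, 0.033, -0.013]
force: [0.8, 1.0, -0.1]
grip_width: 0.0344
finger_force: 0.0
```

```bash
python3 -c "
from h import *
inc(.385,.254,.22,21)
w=cam('wrist');cv2.imwrite('pics/w4.png',cv2.resize(w['image'],(800,500)))
for r in rods(w): print(np.round(r,4))"
```

```text
lin [-0.2433 -0.1005  0.0077] roll -0.3876 | cur [0.6261 0.1484 0.2297] -1.21 t 8.75
```

View pics/w4.png

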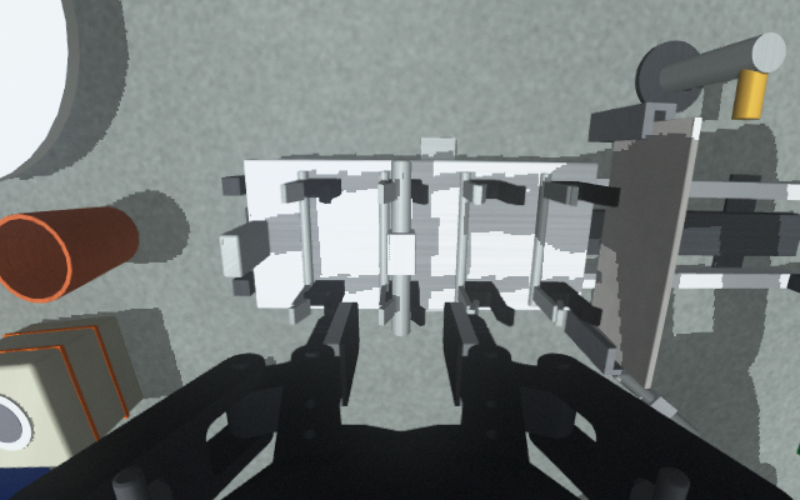

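Rod is home in place 2, with its hub at (402,255) and the jaws sprung back beside it. Next rod.

Emit:
{"fn": "servo_tool", "kwargs": {"increments": [{"linear": [-0.243, -0.1, 0.008], "roll": -0.388}, {"linear": [-0.243, -0.1, 0.008], "roll": -0.388}, {"linear": [-0.243, -0.1, 0.008], "roll": -0.388}, {"linear": [-0.243, -0.1, 0.008], "roll": -0.388}, {"linear": [-0.243, -0.1, 0.008], "roll": -0.388}, {"linear": [-0.243, -0.1, 0.008], "roll": -0.388}, {"linear": [-0.243, -0.1, 0.008], "roll": -0.388}, {"linear": [-0.243, -0.1, 0.008], "roll": -0.388}], "fingers": 1}}

```text
clock: 9.6
tcp_pos: [0.3837, 0.2532, 0.2164]
ee_rot: [3.088, 0.574, -0.0]
force: [0.5, -0.9, -0.4]
grip_width: 0.0855
finger_force: 0.0
```

```bash
python3 -c "
from h import *
w=cam('wrist')
for r in rods(w): print(np.round(r,4))
inc(.4313,.272,.1,21);inc(.4313,.272,.026,21)"
```

```text
[ 0.4318  0.272  21.0379 28.7632 18.3871]
[ 0.4326 -0.1184 49.7848 28.5553 19.4484]
lin [ 0.0507 -0.001   0.1166] roll -0.0002 | cur [0.3843 0.253  0.2166] 20.99 t 9.65
lin [ 0.0507 -0.001   0.1906] roll -0.0002 | cur [0.3843 0.253  0.2166] 20.99 t 9.65
```

Emit:
{"fn": "servo_tool", "kwargs": {"increments": [{"linear": [0.051, -0.001, 0.05], "roll": 0}, {"linear": [0.051, -0.001, 0.1], "roll": 0}, {"linear": [0.051, -0.001, 0.14], "roll": 0}, {"linear": [0.051, -0.001, 0.17], "roll": 0}, {"linear": [0.051, -0.001, 0.19], "roll": 0}, {"linear": [0.051, -0.001, 0.19], "roll": 0}, {"linear": [0.051, -0.001, 0.19], "roll": 0}]}}

```text
clock: 10.35
tcp_pos: [0.4315, 0.272, 0.0266]
ee_rot: [3.089, 0.571, -0.001]
force: [-0.2, 0.1, 0.1]
grip_width: 0.0852
finger_force: 0.0
```

Emit:
{"fn": "servo_tool", "kwargs": {"increments": [{"linear": [0, 0, 0], "roll": 0}, {"linear": [0, 0, 0], "roll": 0}, {"linear": [0, 0, 0], "roll": 0}, {"linear": [0, 0, 0], "roll": 0}, {"linear": [0, 0, 0], "roll": 0}, {"linear": [0, 0, 0], "roll": 0}, {"linear": [0, 0, 0], "roll": 0}, {"linear": [0, 0, 0], "roll": 0}], "fingers": 0}}

```text
clock: 11.15
tcp_pos: [0.4307, 0.2728, 0.028]
ee_rot: [-3.089, -0.573, -0.002]
force: [-1.3, -1.1, 7.4]
grip_width: 0.0179
finger_force: 78.6
```

```bash
python3 -c "
from h import *
s=robot.read_state();print(s['grip_width'],s['finger_force'],s['force'])
inc(.625,.2105,.145,-1.2)"
```

```text
0.01788731020576914 78.63990783691406 [-1.32717349 -1.08227979  7.38502617]
lin [ 0.1592  0.1279 -0.1168] roll 0.388 | cur [0.4307 0.2728 0.028 ] 21.03 t 11.15
```

Emit:
{"fn": "servo_tool", "kwargs": {"increments": [{"linear": [0, 0, -0.05], "roll": 0}, {"linear": [0, 0, -0.1], "roll": 0}, {"linear": [0, 0, -0.14], "roll": 0}, {"linear": [0.159, 0.128, -0.16], "roll": 0.388}, {"linear": [0.159, 0.128, -0.16], "roll": 0.388}, {"linear": [0.159, 0.128, -0.16], "roll": 0.388}, {"linear": [0.159, 0.128, -0.16], "roll": 0.388}, {"linear": [0.159, 0.128, -0.16], "roll": 0.388}, {"linear": [0.159, 0.128, -0.16], "roll": 0.388}, {"linear": [0.159, 0.128, -0.16], "roll": 0.388}]}}

```text
clock: 12.15
tcp_pos: [0.6232, 0.2105, 0.1863]
ee_rot: [-3.141, 0.033, 0.004]
force: [-0.6, 0.7, -1.8]
grip_width: 0.0178
finger_force: 78.7
```

```bash
python3 -c "
from h import *
import pickle
inc(.625,.2105,.125,-1.2)
w=cam('wrist');pickle.dump(w,open('w5.pkl','wb'))
im=w['image'];g=cv2.cvtColor(im,cv2.COLOR_BGR2GRAY)
s=robot.read_state();z=s['tcp_pos'][2]-.0166
# far rod end along column
u,v=proj(w,s['tcp_pos']-[0,0,.0166]+np.array([.065,-.0013,0]));print(u,v)
for k in range(-8,9,1): print(int(g[int(v)+k,int(u)]),end=' ')
"
```

```text
lin [ 0.002  -0.0001  0.0613] roll 0.0001 | cur [0.6232 0.2105 0.1863] -1.19 t 12.15
318.88107131858203 125.46906044190104
127 103 104 99 176 224 238 176 149 186 202 208 211 209 209 209 212
```

Emit:
{"fn": "servo_tool", "kwargs": {"increments": [{"linear": [0.001, 0, 0.03], "roll": 0}, {"linear": [0.001, 0, 0.05], "roll": 0}, {"linear": [0.001, 0, 0.061], "roll": 0}, {"linear": [0.001, 0, 0.061], "roll": 0}, {"linear": [0.001, 0, 0.061], "roll": 0}, {"linear": [0.001, 0, 0.066], "roll": 0}, {"linear": [0.001, 0, 0.071], "roll": 0}, {"linear": [0.001, 0, 0.074], "roll": 0}, {"linear": [0.001, 0, 0.074], "roll": 0}]}}

```text
clock: 13.1
tcp_pos: [0.6257, 0.21, 0.1128]
ee_rot: [-3.141, 0.034, -0.0]
force: [1.6, -0.2, -1.9]
grip_width: 0.0179
finger_force: 78.8
```

Emit:
{"fn": "servo_tool", "kwargs": {"increments": [{"linear": [0, 0, 0.003], "roll": 0}, {"linear": [0, 0, 0.006], "roll": 0}, {"linear": [0, 0, 0.008], "roll": 0}, {"linear": [0, 0, 0.008], "roll": 0}]}}

```text
clock: 13.5
tcp_pos: [0.6266, 0.2099, 0.1061]
ee_rot: [-3.141, 0.034, -0.004]
force: [1.0, -1.7, 3.9]
grip_width: 0.0182
finger_force: 79.5
```

Emit:
{"fn": "servo_tool", "kwargs": {"increments": [{"linear": [0, 0, 0.003], "roll": 0}, {"linear": [0, 0, 0.006], "roll": 0}, {"linear": [0, 0, 0.008], "roll": 0}, {"linear": [0, 0, 0.008], "roll": 0}]}}

```text
clock: 13.9
tcp_pos: [0.6251, 0.2102, 0.0969]
ee_rot: [3.141, -0.033, -0.002]
force: [-2.7, -0.8, 4.1]
grip_width: 0.0179
finger_force: 79.6
```

Emit:
{"fn": "servo_tool", "kwargs": {"increments": [{"linear": [0, 0, 0.002], "roll": 0}, {"linear": [0, 0, 0.003], "roll": 0}, {"linear": [0, 0, 0.003], "roll": 0}]}}

```text
clock: 14.2
tcp_pos: [0.6252, 0.2103, 0.0967]
ee_rot: [3.141, -0.032, 0.0]
force: [-8.8, -2.0, 19.7]
grip_width: 0.0181
finger_force: 81.5
```

Emit:
{"fn": "servo_tool", "kwargs": {"increments": [{"linear": [0, 0, -0.002], "roll": 0}, {"linear": [0, 0, -0.002], "roll": 0}, {"linear": [0, 0, -0.002], "roll": 0}, {"linear": [0, 0, -0.002], "roll": 0}], "fingers": 0.4}}

```text
clock: 14.6
tcp_pos: [0.6252, 0.2101, 0.0951]
ee_rot: [3.141, -0.033, -0.002]
force: [-0.6, -0.5, -0.4]
grip_width: 0.0341
finger_force: 0.0
```

Emit:
{"fn": "servo_tool", "kwargs": {"increments": [{"linear": [0, 0, -0.02], "roll": 0}, {"linear": [0, 0, -0.06], "roll": 0}, {"linear": [0, 0, -0.11], "roll": 0}, {"linear": [0, 0, -0.15], "roll": 0}, {"linear": [0, 0, -0.15], "roll": 0}]}}

```text
clock: 15.1
tcp_pos: [0.6287, 0.2107, 0.2533]
ee_rot: [-3.139, 0.033, -0.019]
force: [1.1, -0.5, -0.3]
grip_width: 0.0337
finger_force: 0.0
```

```bash
python3 -c "
from h import *
inc(.39,.0,.26,30)
"
```

```text
lin [-0.2341  0.2157 -0.01  ] roll -0.5447 | cur [0.6287 0.2107 0.2533] -1.21 t 15.1
```

Emit:
{"fn": "servo_tool", "kwargs": {"increments": [{"linear": [-0.234, 0.216, -0.01], "roll": -0.545}, {"linear": [-0.234, 0.216, -0.01], "roll": -0.545}, {"linear": [-0.234, 0.216, -0.01], "roll": -0.545}, {"linear": [-0.234, 0.216, -0.01], "roll": -0.545}, {"linear": [-0.234, 0.216, -0.01], "roll": -0.545}, {"linear": [-0.234, 0.216, -0.01], "roll": -0.545}, {"linear": [-0.234, 0.216, -0.01], "roll": -0.545}, {"linear": [-0.234, 0.216, -0.01], "roll": -0.545}, {"linear": [-0.234, 0.216, -0.01], "roll": -0.545}, {"linear": [-0.234, 0.216, -0.01], "roll": -0.545}], "fingers": 1}}

```text
clock: 16.1
tcp_pos: [0.3878, -0.0005, 0.2557]
ee_rot: [-3.034, -0.814, -0.0]
force: [0.5, 0.9, 0.1]
grip_width: 0.0856
finger_force: 0.0
```

```bash
python3 -c "
from h import *
w=cam('wrist')
for r in rods(w): print(np.round(r,4)); inc(*r[:2],.027,r[2])"
```

```text
[4.30200e-01 2.35000e-02 3.38698e+01 2.92769e+01 1.91798e+01]
lin [0.0486 0.0007 0.2287] roll -0.0664 | cur [ 0.3878 -0.0004  0.2557] 30.07 t 16.15
[ 0.4325 -0.1186 50.7153 29.1746 18.7729]
lin [-0.0206  0.1249  0.2286] roll -0.3604 | cur [ 0.3878 -0.0004  0.2557] 30.07 t 16.15
```

Both remaining rods have not moved. Grasp rod 3.

Emit:
{"fn": "servo_tool", "kwargs": {"increments": [{"linear": [0.049, 0.001, 0.05], "roll": -0.066}, {"linear": [0.049, 0.001, 0.1], "roll": -0.066}, {"linear": [0.049, 0.001, 0.14], "roll": -0.066}, {"linear": [0.049, 0.001, 0.18], "roll": -0.066}, {"linear": [0.049, 0.001, 0.21], "roll": -0.066}, {"linear": [0.049, 0.001, 0.228], "roll": -0.066}, {"linear": [0.049, 0.001, 0.228], "roll": -0.066}, {"linear": [0.049, 0.001, 0.228], "roll": -0.066}]}}

```text
clock: 16.95
tcp_pos: [0.4304, 0.0233, 0.0277]
ee_rot: [-3.005, -0.915, 0.001]
force: [0.0, 0.2, 0.1]
grip_width: 0.085
finger_force: 0.0
```

Emit:
{"fn": "servo_tool", "kwargs": {"increments": [{"linear": [0, 0, 0], "roll": 0}, {"linear": [0, 0, 0], "roll": 0}, {"linear": [0, 0, 0], "roll": 0}, {"linear": [0, 0, 0], "roll": 0}, {"linear": [0, 0, 0], "roll": 0}, {"linear": [0, 0, 0], "roll": 0}, {"linear": [0, 0, 0], "roll": 0}, {"linear": [0, 0, 0], "roll": 0}], "fingers": 0}}

```text
clock: 17.75
tcp_pos: [0.4303, 0.0227, 0.0288]
ee_rot: [3.006, 0.913, 0.001]
force: [-2.1, 0.2, 9.1]
grip_width: 0.0181
finger_force: 78.7
```

```bash
python3 -c "
from h import *
inc(.6225,.0865,.2,-1.2)"
```

```text
lin [ 0.1953  0.054  -0.171 ] roll 0.6107 | cur [0.4303 0.0227 0.0288] 33.79 t 17.75
```

Emit:
{"fn": "servo_tool", "kwargs": {"increments": [{"linear": [0, 0, -0.05], "roll": 0}, {"linear": [0, 0, -0.1], "roll": 0}, {"linear": [0, 0, -0.15], "roll": 0}, {"linear": [0.195, 0.054, -0.171], "roll": 0.611}, {"linear": [0.195, 0.054, -0.171], "roll": 0.611}, {"linear": [0.195, 0.054, -0.171], "roll": 0.611}, {"linear": [0.195, 0.054, -0.171], "roll": 0.611}, {"linear": [0.195, 0.054, -0.171], "roll": 0.611}, {"linear": [0.195, 0.054, -0.171], "roll": 0.611}, {"linear": [0.195, 0.054, -0.171], "roll": 0.611}]}}

```text
clock: 18.75
tcp_pos: [0.6206, 0.0861, 0.1981]
ee_rot: [3.141, -0.031, -0.004]
force: [-1.6, 0.3, -1.5]
grip_width: 0.0179
finger_force: 79.2
```

```bash
python3 -c "
from h import *
inc(.6225,.0865,.113,-1.2)"
```

```text
lin [ 0.0022 -0.0004  0.0851] roll 0.001 | cur [0.6206 0.0861 0.1981] -1.14 t 18.75
```

Emit:
{"fn": "servo_tool", "kwargs": {"increments": [{"linear": [0.001, 0, 0.03], "roll": 0.001}, {"linear": [0.001, 0, 0.06], "roll": 0.001}, {"linear": [0.001, 0, 0.07], "roll": 0.001}, {"linear": [0.001, 0, 0.07], "roll": 0.001}, {"linear": [0.001, 0, 0.075], "roll": 0.001}, {"linear": [0.001, 0, 0.08], "roll": 0.001}, {"linear": [0.001, 0, 0.085], "roll": 0.001}, {"linear": [0.001, 0, 0.085], "roll": 0.001}]}}

```text
clock: 19.55
tcp_pos: [0.6235, 0.0862, 0.1141]
ee_rot: [3.141, -0.035, 0.002]
force: [1.2, -0.4, -2.8]
grip_width: 0.0178
finger_force: 79.2
```

Emit:
{"fn": "servo_tool", "kwargs": {"increments": [{"linear": [0, 0, 0.003], "roll": 0}, {"linear": [0, 0, 0.006], "roll": 0}, {"linear": [0, 0, 0.008], "roll": 0}, {"linear": [0, 0, 0.008], "roll": 0}]}}

```text
clock: 19.95
tcp_pos: [0.6243, 0.086, 0.1072]
ee_rot: [3.141, -0.035, 0.005]
force: [0.9, -2.2, 4.8]
grip_width: 0.0174
finger_force: 80.0
```

Emit:
{"fn": "servo_tool", "kwargs": {"increments": [{"linear": [0, 0, 0.003], "roll": 0}, {"linear": [0, 0, 0.006], "roll": 0}, {"linear": [0, 0, 0.008], "roll": 0}, {"linear": [0, 0, 0.009], "roll": 0}, {"linear": [0, 0, 0.009], "roll": 0}]}}

```text
clock: 20.45
tcp_pos: [0.6224, 0.0865, 0.0977]
ee_rot: [3.141, -0.034, -0.002]
force: [-4.0, -1.3, 9.7]
grip_width: 0.0178
finger_force: 80.8
```

Emit:
{"fn": "servo_tool", "kwargs": {"increments": [{"linear": [0, 0, 0.002], "roll": 0}, {"linear": [0, 0, 0.002], "roll": 0}, {"linear": [0, 0, 0.002], "roll": 0}]}}

```text
clock: 20.75
tcp_pos: [0.6224, 0.0865, 0.0976]
ee_rot: [3.141, -0.034, -0.001]
force: [-8.4, -0.7, 20.5]
grip_width: 0.0178
finger_force: 82.1
```

Emit:
{"fn": "servo_tool", "kwargs": {"increments": [{"linear": [0, 0, -0.002], "roll": 0}, {"linear": [0, 0, -0.002], "roll": 0}, {"linear": [0, 0, -0.002], "roll": 0}, {"linear": [0, 0, -0.002], "roll": 0}], "fingers": 0.4}}

```text
clock: 21.15
tcp_pos: [0.6227, 0.0864, 0.0962]
ee_rot: [-3.141, 0.035, 0.002]
force: [-0.0, 0.5, -0.6]
grip_width: 0.0339
finger_force: 0.0
```

Emit:
{"fn": "servo_tool", "kwargs": {"increments": [{"linear": [0, 0, -0.02], "roll": 0}, {"linear": [0, 0, -0.06], "roll": 0}, {"linear": [0, 0, -0.11], "roll": 0}, {"linear": [0, 0, -0.15], "roll": 0}, {"linear": [0, 0, -0.15], "roll": 0}]}}

```text
clock: 21.65
tcp_pos: [0.6263, 0.0863, 0.254]
ee_rot: [3.141, -0.035, 0.019]
force: [0.9, 0.0, 0.1]
grip_width: 0.0342
finger_force: 0.0
```

```bash
python3 -c "
from h import *
inc(.39,-.155,.24,48)
"
```

```text
lin [-0.2311  0.2464  0.0112] roll -0.8598 | cur [0.6263 0.0863 0.254 ] -1.26 t 21.65
```

Emit:
{"fn": "servo_tool", "kwargs": {"increments": [{"linear": [-0.231, 0.246, 0.011], "roll": -0.86}, {"linear": [-0.231, 0.246, 0.011], "roll": -0.86}, {"linear": [-0.231, 0.246, 0.011], "roll": -0.86}, {"linear": [-0.231, 0.246, 0.011], "roll": -0.86}, {"linear": [-0.231, 0.246, 0.011], "roll": -0.86}, {"linear": [-0.231, 0.246, 0.011], "roll": -0.86}, {"linear": [-0.231, 0.246, 0.011], "roll": -0.86}, {"linear": [-0.231, 0.246, 0.011], "roll": -0.86}, {"linear": [-0.231, 0.246, 0.011], "roll": -0.86}, {"linear": [-0.231, 0.246, 0.011], "roll": -0.86}], "fingers": 1}}

```text
clock: 22.65
tcp_pos: [0.3873, -0.154, 0.2357]
ee_rot: [-2.87, -1.277, -0.001]
force: [-0.2, 0.2, -0.3]
grip_width: 0.0857
finger_force: 0.0
```

```bash
python3 -c "
from h import *
w=cam('wrist')
inc(.39,-.155,.24,48)
for r in rods(w): print(np.round(r,4)); inc(*r[:2],.027,r[2])"
```

```text
lin [ 0.0007  0.0027 -0.0042] roll 0.0007 | cur [ 0.3875 -0.1537  0.2358] 48.04 t 22.7
```

```bash
python3 -c "
from h import *
import pickle
w=cam('wrist');pickle.dump(w,open('w6.pkl','wb'));cv2.imwrite('pics/w6.png',w['image'])"
```

```text
(no output)
```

View pics/w6.png

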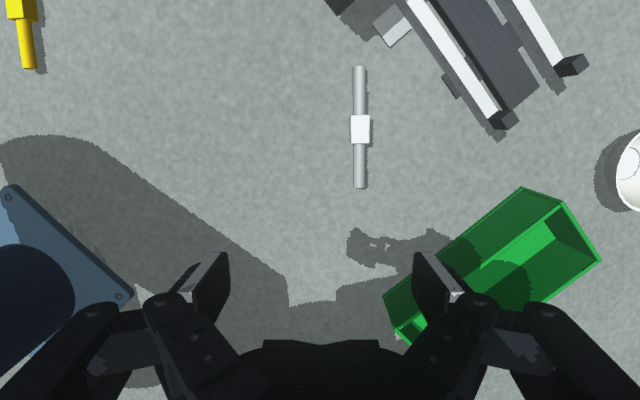

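The fourth rod was knocked aside. Its hub is now at (360,129), in line with the tool.

```bash
sed -i 's/.28<p\[0\]<.51 and -.25<p/.28<p[0]<.62 and -.3<p/' h.py; python3 -c "
from h import *
import pickle
w=pickle.load(open('w6.pkl','rb'))
for r in rods(w): print(np.round(r,4)); inc(*r[:2],.06,r[2])"
python3 -c "
from h import *
import pickle
w=pickle.load(open('w6.pkl','rb'));im=w['image'];hsv=cv2.cvtColor(im,cv2.COLOR_BGR2HSV)
print(hsv[129,360],onz(w,360,129,.02))
m=cv2.inRange(hsv,(0,0,205),(180,40,255));n,l,st,ce=cv2.connectedComponentsWithStats(m);i=l[129,360];print(i,st[i])
sub=m[100:160,335:385].copy();sub=cv2.morphologyEx(sub,cv2.MORPH_OPEN,np.ones((11,11)))
ys,xs=np.where(sub>0);P=np.array([onz(w,x+335,y+100,.02)[:2] for x,y in zip(xs,ys)])
r=cv2.minAreaRect((P*1000).astype(np.float32));print(r)
a=onz(w,360,68,.01);b=onz(w,361,187,.01);d=a-b;print((a+b)/2,np.linalg.norm(d),np.degrees(np.arctan2(d[1],d[0])))
"
```

```text
[100   6 246] [ 0.45748343 -0.13881858  0.02      ]
4 [351  66  19  77 711]
((457.7293395996094, -138.52667236328125), (28.50089454650879, 19.218650817871094), 49.380313873291016)
[ 0.45800815 -0.14114553  0.01      ] 0.12811949410781062 50.31846873527598
```

```bash
python3 -c "
from h import *
inc(.4577,-.1387,.0275,49.5)"
```

```text
lin [0.0578 0.0423 0.2083] roll -0.0246 | cur [ 0.3876 -0.1536  0.2358] 48.09 t 22.75
```

Emit:
{"fn": "servo_tool", "kwargs": {"increments": [{"linear": [0.058, 0.042, 0.04], "roll": -0.025}, {"linear": [0.058, 0.042, 0.08], "roll": -0.025}, {"linear": [0.058, 0.042, 0.12], "roll": -0.025}, {"linear": [0.058, 0.042, 0.16], "roll": -0.025}, {"linear": [0.058, 0.042, 0.19], "roll": -0.025}, {"linear": [0.058, 0.042, 0.208], "roll": -0.025}, {"linear": [0.058, 0.042, 0.208], "roll": -0.025}, {"linear": [0.058, 0.042, 0.208], "roll": -0.025}]}}

```text
clock: 23.55
tcp_pos: [0.4574, -0.1386, 0.0279]
ee_rot: [-2.852, -1.316, 0.0]
force: [0.2, 0.1, 0.3]
grip_width: 0.0855
finger_force: 0.0
```

Emit:
{"fn": "servo_tool", "kwargs": {"increments": [{"linear": [0, 0, 0], "roll": 0}, {"linear": [0, 0, 0], "roll": 0}, {"linear": [0, 0, 0], "roll": 0}, {"linear": [0, 0, 0], "roll": 0}, {"linear": [0, 0, 0], "roll": 0}, {"linear": [0, 0, 0], "roll": 0}, {"linear": [0, 0, 0], "roll": 0}, {"linear": [0, 0, 0], "roll": 0}], "fingers": 0}}

```text
clock: 24.35
tcp_pos: [0.457, -0.1397, 0.0288]
ee_rot: [2.853, 1.313, 0.001]
force: [-1.8, 0.7, 6.5]
grip_width: 0.018
finger_force: 78.9
```

```bash
python3 -c "
from h import *
inc(.6212,.0245,.2,-1.2)"
```

```text
lin [ 0.2316  0.0181 -0.1711] roll 0.8835 | cur [ 0.457  -0.1397  0.0288] 49.42 t 24.35
```

Emit:
{"fn": "servo_tool", "kwargs": {"increments": [{"linear": [0, 0, -0.05], "roll": 0}, {"linear": [0, 0, -0.1], "roll": 0}, {"linear": [0, 0, -0.15], "roll": 0}, {"linear": [0, 0, -0.18], "roll": 0.1}, {"linear": [0.232, 0.018, -0.18], "roll": 0.883}, {"linear": [0.232, 0.018, -0.18], "roll": 0.883}, {"linear": [0.232, 0.018, -0.18], "roll": 0.883}, {"linear": [0.232, 0.018, -0.18], "roll": 0.883}, {"linear": [0.232, 0.018, -0.18], "roll": 0.883}, {"linear": [0.232, 0.018, -0.18], "roll": 0.883}]}}

```text
clock: 25.35
tcp_pos: [0.6241, 0.0295, 0.2069]
ee_rot: [-3.139, 0.034, -0.002]
force: [-0.9, -0.9, -1.4]
grip_width: 0.0174
finger_force: 79.1
```

```bash
python3 -c "
from h import *
import pickle
inc(.6212,.0245,.113,-1.2)
w=cam('wrist');pickle.dump(w,open('w7.pkl','wb'));cv2.imwrite('pics/w7.png',w['image'])"
```

```text
lin [-0.0029  0.0053  0.0939] roll -0.0005 | cur [0.6241 0.0295 0.2069] -1.23 t 25.35
```

View pics/w7.png

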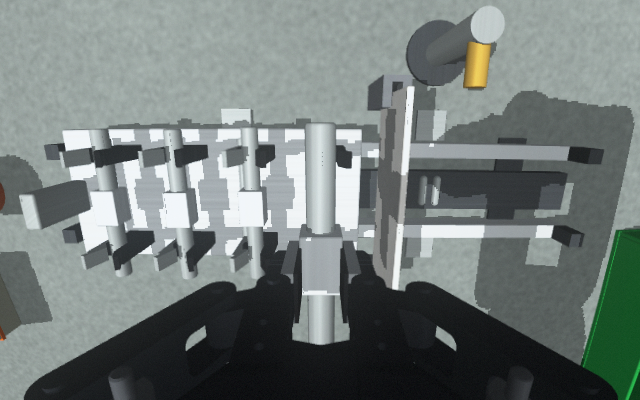

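Three rods are seated, with hubs at (108,208), (178,208) and (252,208). The held rod is upright at column 320, over place 4.

Emit:
{"fn": "servo_tool", "kwargs": {"increments": [{"linear": [-0.002, 0.005, 0.03], "roll": 0}, {"linear": [-0.002, 0.005, 0.06], "roll": 0}, {"linear": [-0.002, 0.005, 0.08], "roll": 0}, {"linear": [-0.002, 0.005, 0.08], "roll": 0}, {"linear": [-0.002, 0.005, 0.085], "roll": 0}, {"linear": [-0.002, 0.005, 0.09], "roll": 0}, {"linear": [-0.002, 0.005, 0.094], "roll": 0}, {"linear": [-0.002, 0.005, 0.094], "roll": 0}]}}

```text
clock: 26.2
tcp_pos: [0.6202, 0.0214, 0.1155]
ee_rot: [-3.139, 0.032, -0.005]
force: [2.1, 6.9, -1.1]
grip_width: 0.0176
finger_force: 79.2
```

Emit:
{"fn": "servo_tool", "kwargs": {"increments": [{"linear": [0, 0, 0.003], "roll": 0}, {"linear": [0, 0, 0.006], "roll": 0}, {"linear": [0, 0, 0.008], "roll": 0}, {"linear": [0, 0, 0.008], "roll": 0}]}}

```text
clock: 26.6
tcp_pos: [0.6209, 0.0212, 0.1092]
ee_rot: [-3.14, 0.033, -0.009]
force: [-0.7, 4.6, 8.7]
grip_width: 0.0181
finger_force: 80.6
```

Emit:
{"fn": "servo_tool", "kwargs": {"increments": [{"linear": [0, 0, 0.003], "roll": 0}, {"linear": [0, 0, 0.006], "roll": 0}, {"linear": [0, 0, 0.008], "roll": 0}, {"linear": [0, 0, 0.009], "roll": 0}, {"linear": [0, 0, 0.009], "roll": 0}]}}

```text
clock: 27.1
tcp_pos: [0.6205, 0.0214, 0.0987]
ee_rot: [-3.139, 0.032, -0.006]
force: [1.4, 6.2, 1.6]
grip_width: 0.0181
finger_force: 79.5
```

Emit:
{"fn": "servo_tool", "kwargs": {"increments": [{"linear": [0, -0.003, 0], "roll": 0}, {"linear": [0, -0.003, 0.001], "roll": 0}, {"linear": [0, -0.003, 0.002], "roll": 0}, {"linear": [0, -0.003, 0.003], "roll": 0}, {"linear": [0, -0.003, 0.003], "roll": 0}]}}

```text
clock: 27.6
tcp_pos: [0.6201, 0.0233, 0.0976]
ee_rot: [3.141, -0.031, 0.005]
force: [-6.2, 3.3, 18.1]
grip_width: 0.0182
finger_force: 81.7
```

Home against the slot floor with 18 N. Release, lift, then look at the seating from above.

Emit:
{"fn": "servo_tool", "kwargs": {"increments": [{"linear": [0, 0, -0.002], "roll": 0}, {"linear": [0, 0, -0.002], "roll": 0}, {"linear": [0, 0, -0.002], "roll": 0}, {"linear": [0, 0, -0.002], "roll": 0}], "fingers": 0.4}}

```text
clock: 28.0
tcp_pos: [0.6191, 0.0229, 0.0956]
ee_rot: [3.141, -0.032, -0.001]
force: [-0.6, 0.6, -0.3]
grip_width: 0.0344
finger_force: 0.0
```

Emit:
{"fn": "servo_tool", "kwargs": {"increments": [{"linear": [0, 0, -0.02], "roll": 0}, {"linear": [0, 0, -0.06], "roll": 0}, {"linear": [0, 0, -0.11], "roll": 0}, {"linear": [-0.02, -0.02, -0.16], "roll": 0}, {"linear": [-0.02, -0.04, -0.19], "roll": 0}, {"linear": [-0.02, -0.04, -0.19], "roll": 0}, {"linear": [-0.02, -0.04, -0.19], "roll": 0}]}}

```text
clock: 28.7
tcp_pos: [0.6003, 0.0638, 0.2868]
ee_rot: [3.141, -0.03, 0.003]
force: [0.2, 0.0, 0.2]
grip_width: 0.0344
finger_force: 0.0
```

```bash
python3 -c "
from h import *
import pickle
w=cam('wrist');pickle.dump(w,open('w8.pkl','wb'));cv2.imwrite('pics/w8.png',cv2.resize(w['image'][60:300],(800,300)))
inc(.6195,-.025,.25,88.8)"
```

```text
lin [0.0215 0.088  0.0352] roll -1.5696 | cur [0.5998 0.0635 0.2852] -1.13 t 28.75
```

View pics/w8.png

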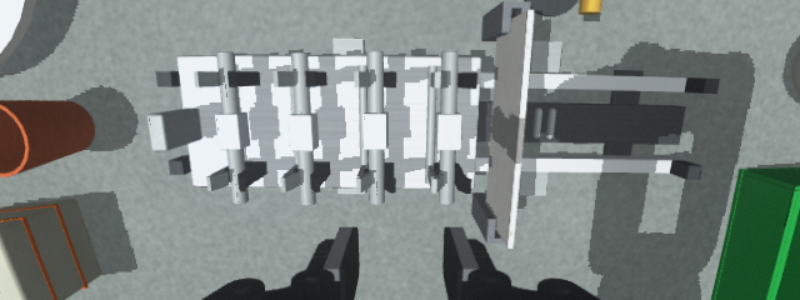

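All four rods are seated, with hubs at (230,131), (302,131), (374,131) and (449,131). The shield's top edge runs from (532,12) to (512,247). Now I check centring and measure the shield, handle and tub.

```bash
python3 -c "
from h import *
import pickle
w=pickle.load(open('w8.pkl','rb'))
S=lambda x,y:(x*.8,60+y*.8)
g=cv2.cvtColor(w['image'],cv2.COLOR_BGR2GRAY)
for k,p,z in [('h1',(230,131),.089),('h2',(302,131),.089),('h3',(374,131),.089),('h4',(449,131),.089),('r1t',(226,53),.083),('r1b',(240,203),.083),('r2t',(299,53),.083),('r2b',(308,204),.083),('r3t',(376,52),.083),('r3b',(376,204),.083),('r4t',(450,52),.083),('r4b',(447,203),.083),
 ('f2up1',(331,72),.105),('sh far',(532,12),.118),('sh near',(512,247),.118),('handle',(156,132),.105)]: print(k,onz(w,*S(*p),z)[:2].round(4))
hsv=cv2.cvtColor(w['image'],cv2.COLOR_BGR2HSV)
t=pickle.load(open('top0.pkl','rb'));im=t['image'];hsv=cv2.cvtColor(im,cv2.COLOR_BGR2HSV)
m=cv2.inRange(hsv,(50,100,30),(80,255,255));cv2.imwrite('pics/tub.png',cv2.resize(im[160:265,440:515],None,fx=5,fy=5,interpolation=cv2.INTER_CUBIC))
"
```

```text
h1 [0.6259 0.2062]
h2 [0.6244 0.1452]
h3 [0.6231 0.0852]
h4 [0.622  0.0228]
r1t [0.6889 0.2042]
r1b [0.5602 0.2086]
r2t [0.687  0.1441]
r2b [0.5582 0.147 ]
r3t [0.6862 0.0817]
r3b [0.5571 0.0862]
r4t [0.6852 0.022 ]
r4b [0.5569 0.023 ]
f2up1 [0.6711 0.1152]
sh far [ 0.7099 -0.0316]
sh near [ 0.5294 -0.0271]
handle [0.6288 0.2604]
```

View pics/tub.png

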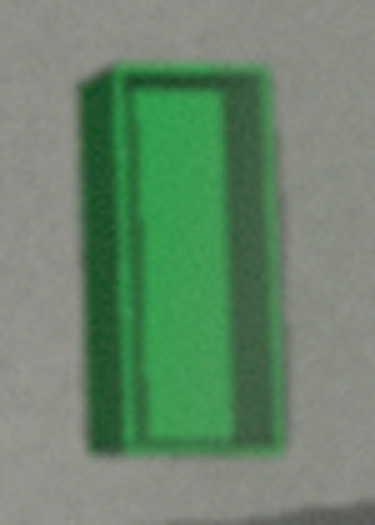

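Tub crop: rim corners are at (118,68), (272,68), (287,455) and (125,455). I compute the tub pose and the shield grasp.

```bash
python3 -c "
from h import *
import pickle
t=pickle.load(open('top0.pkl','rb'))
Q=np.array([onz(t,440+x/5-.4,160+y/5-.4,.07)[:2] for x,y in [(118,68),(272,68),(287,455),(125,455)]]);print(Q.round(4),Q.mean(0))
w=pickle.load(open('w6.pkl','rb'))
for p in [(562,203),(601,260),(397,330)]: print(onz(w,*p,.07)[:2].round(4))
inc(.6195,-.0285,.20,-1.3)
inc(.6195,-.0285,.125,-1.3)"
```

```text
[[ 0.5586 -0.3214]
 [ 0.5604 -0.4099]
 [ 0.3433 -0.4119]
 [ 0.3423 -0.3206]] [ 0.45113973 -0.36595038]
[ 0.5599 -0.3226]
[ 0.5619 -0.4095]
[ 0.3463 -0.3258]
lin [0.0216 0.0915 0.0852] roll 0.0029 | cur [0.5998 0.0635 0.2852] -1.13 t 28.75
lin [0.0217 0.0915 0.1602] roll 0.0029 | cur [0.5998 0.0635 0.2852] -1.13 t 28.75
```

Emit:
{"fn": "servo_tool", "kwargs": {"increments": [{"linear": [0.022, 0.092, 0.085], "roll": 0.003}, {"linear": [0.022, 0.092, 0.085], "roll": 0.003}, {"linear": [0.022, 0.092, 0.085], "roll": 0.003}, {"linear": [0.022, 0.092, 0.085], "roll": 0.003}, {"linear": [0.022, 0.092, 0.085], "roll": 0.003}, {"linear": [0.022, 0.092, 0.085], "roll": 0.003}], "fingers": 0.5}}

```text
clock: 29.35
tcp_pos: [0.6203, -0.0284, 0.2011]
ee_rot: [-3.141, 0.036, -0.0]
force: [-0.2, 0.1, 0.5]
grip_width: 0.0428
finger_force: 0.0
```

```bash
python3 -c "
from h import *
inc(.6195,-.0285,.125,-1.3)
w=cam('wrist');cv2.imwrite('pics/w9.png',w['image']);s=robot.read_state()
g=cv2.cvtColor(w['image'],cv2.COLOR_BGR2GRAY)
# shield top edge across rows: bright thin strip
for v in (160,190,220,240):
    row=g[v,250:400].astype(int);print(v,row[40:100])
"
```

```text
lin [-0.0008  0.0001  0.0761] roll -0.0004 | cur [ 0.6203 -0.0284  0.2011] -1.32 t 29.35
160 [178 244 245 245 245 245 245 244 220 159 103 103 104 105 106 105 104 106
 106 103 104 102 101 102 102 103 124 240 244 245 245 244 243 227 131 157
 165 161 158 156 159 154 150  99 101 103 103 105 104 103 104 103 105 104
 104 104 103 105 103 104]
190 [173 175 176 175 172 174 175 173 169 158 102  65  69  70  69  71  70  70
  68  67  68  65  67  67  67  68 111 241 244 245 244 244 244 214  82  65
  66  67  67  66  65  66  64  62  64  63  63  66  64  64  66  64  64  63
  63  60  63  63  63  66]
220 [169 168 170 178 243 243 243 243 240 203 126 103 107 106 109 105 105 104
 109 104 106 106 106 104 105 104 123 242 245 245 245 242 179 156 104 104
 105 103 102 103 103 102 103 103 102 102 101 104 100 101 100 101 101 100
 102 101 100 100 102  98]
240 [170 167 167 169 167 170 168 168 168 162 141 117 158 159 157 155 155 160
 164 162 162 166 164 165 165 161 156 241 244 244 244 244 239 165 158 161
 162 165 163 158 101  99  98 101  99 103 104 102 103 101 101 104 103 103
 102  99 102 101 103 103]
```

The shield's top edge is at column 320, the centre of the tool. Descend and grip.

Emit:
{"fn": "servo_tool", "kwargs": {"increments": [{"linear": [0, 0, 0.03], "roll": 0}, {"linear": [0, 0, 0.055], "roll": 0}, {"linear": [0, 0, 0.076], "roll": 0}, {"linear": [0, 0, 0.076], "roll": 0}, {"linear": [0, 0, 0.076], "roll": 0}]}}

```text
clock: 29.9
tcp_pos: [0.6206, -0.0282, 0.126]
ee_rot: [3.141, -0.035, 0.002]
force: [1.3, 0.2, 0.3]
grip_width: 0.0433
finger_force: 0.0
```

Emit:
{"fn": "servo_tool", "kwargs": {"increments": [{"linear": [0, 0, 0], "roll": 0}, {"linear": [0, 0, 0], "roll": 0}, {"linear": [0, 0, 0], "roll": 0}, {"linear": [0, 0, 0], "roll": 0}, {"linear": [0, 0, 0], "roll": 0}, {"linear": [0, 0, 0], "roll": 0}], "fingers": 0, "grip_force": 60}}

```text
clock: 30.5
tcp_pos: [0.6211, -0.0289, 0.1266]
ee_rot: [3.141, -0.037, 0.004]
force: [-0.9, 1.0, 6.4]
grip_width: 0.0032
finger_force: 62.7
```

Emit:
{"fn": "servo_tool", "kwargs": {"increments": [{"linear": [0, 0, -0.01], "roll": 0}, {"linear": [0, 0, -0.03], "roll": 0}, {"linear": [0, 0, -0.05], "roll": 0}, {"linear": [0, 0, -0.08], "roll": 0}, {"linear": [0, 0, -0.11], "roll": 0}, {"linear": [0, 0, -0.13], "roll": 0}, {"linear": [0, 0, -0.13], "roll": 0}]}}

```text
clock: 31.2
tcp_pos: [0.6217, -0.0294, 0.2589]
ee_rot: [3.14, -0.036, 0.01]
force: [1.5, 0.8, -1.3]
grip_width: 0.0032
finger_force: 61.7
```

```bash
python3 -c "
from h import *
s=robot.read_state();print(s['force'],s['wrist_torque'],s['grip_width'])
inc(.4525,-.39,.256,0.3)"
```

```text
[ 1.5390884   0.7819723  -1.32780627] [-0.00025977 -0.03860084  0.01590045] 0.003154553284699063
lin [-0.1608  0.3644  0.0024] roll -0.0284 | cur [ 0.6217 -0.0294  0.2589] -1.33 t 31.2
```

Emit:
{"fn": "servo_tool", "kwargs": {"increments": [{"linear": [-0.02, 0.045, 0], "roll": 0}, {"linear": [-0.04, 0.09, 0], "roll": -0.01}, {"linear": [-0.06, 0.135, 0], "roll": -0.02}, {"linear": [-0.08, 0.18, 0], "roll": -0.028}, {"linear": [-0.1, 0.225, 0], "roll": -0.028}, {"linear": [-0.12, 0.27, 0], "roll": -0.028}, {"linear": [-0.14, 0.315, 0.002], "roll": -0.028}, {"linear": [-0.161, 0.364, 0.002], "roll": -0.028}, {"linear": [-0.161, 0.364, 0.002], "roll": -0.028}, {"linear": [-0.161, 0.364, 0.002], "roll": -0.028}]}}

```text
clock: 32.2
tcp_pos: [0.4494, -0.39, 0.2512]
ee_rot: [-3.139, -0.002, 0.003]
force: [-0.1, 0.8, -1.2]
grip_width: 0.0032
finger_force: 61.7
```

```bash
python3 -c "
from h import *
import pickle
inc(.4535,-.392,.18,0.3)
w=cam('wrist');pickle.dump(w,open('w10.pkl','wb'));cv2.imwrite('pics/w10.png',w['image'])
s=cam('scene')['image'][100:200,160:310];cv2.imwrite('pics/s10.png',cv2.resize(s,None,fx=4,fy=4,interpolation=cv2.INTER_CUBIC))
cv2.imwrite('pics/b10.png',np.hstack([cv2.resize(w['image'],(480,300)),cv2.resize(s,(320,213),interpolation=cv2.INTER_CUBIC)[:300] if 0 else cv2.copyMakeBorder(cv2.resize(s,(320,213),interpolation=cv2.INTER_CUBIC),0,87,0,0,0)]))"
```

```text
lin [0.0042 0.0022 0.0712] roll -0.0038 | cur [ 0.4494 -0.39    0.2512] 0.08 t 32.2
```

View pics/b10.png

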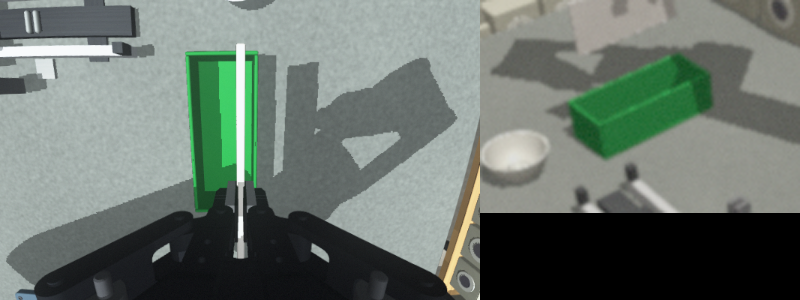

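The shield is over the tub along its right-hand (-y) wall. The tub rim's far corners are at (187,53) and (258,52), and the shield edge is at column 240. That was the last of my 14 pictures, so the rest is numeric.

```bash
python3 -c "
from h import *
import pickle
w=pickle.load(open('w10.pkl','rb'))
for p in [(187,53),(258,52),(256,180),(195,210)]: print(onz(w,p[0]/.75,p[1]/.75,.07)[:2].round(4))
print(onz(w,320,70,.2512-.008)[:2], onz(w,320,57,.2433)[:2])"
```

```text
[ 0.5604 -0.3242]
[ 0.5614 -0.4111]
[ 0.3941 -0.4118]
[ 0.3465 -0.3234]
[ 0.53545001 -0.38993867] [ 0.54018404 -0.38993384]
```

Emit:
{"fn": "servo_tool", "kwargs": {"increments": [{"linear": [0.004, 0.003, 0], "roll": -0.004}, {"linear": [0.004, 0.003, 0.01], "roll": -0.004}, {"linear": [0.004, 0.003, 0.04], "roll": -0.004}, {"linear": [0.004, 0.003, 0.08], "roll": -0.004}, {"linear": [0.004, 0.003, 0.11], "roll": -0.004}, {"linear": [0.004, 0.003, 0.13], "roll": -0.004}, {"linear": [0.004, 0.003, 0.138], "roll": -0.004}, {"linear": [0.004, 0.003, 0.138], "roll": -0.004}, {"linear": [0.004, 0.003, 0.138], "roll": -0.004}]}}

```text
clock: 33.2
tcp_pos: [0.4556, -0.3923, 0.1159]
ee_rot: [3.14, 0.015, 0.002]
force: [0.6, 0.3, -1.0]
grip_width: 0.0033
finger_force: 61.6
```

Emit:
{"fn": "servo_tool", "kwargs": {"increments": [{"linear": [0, 0, 0.003], "roll": 0}, {"linear": [0, 0, 0.006], "roll": 0}, {"linear": [0, 0, 0.006], "roll": 0}]}}

```text
clock: 33.5
tcp_pos: [0.4548, -0.3922, 0.1092]
ee_rot: [3.141, 0.014, 0.0]
force: [0.2, 0.3, -2.2]
grip_width: 0.0032
finger_force: 61.7
```

Emit:
{"fn": "servo_tool", "kwargs": {"increments": [{"linear": [0, 0, 0.002], "roll": 0}, {"linear": [0, 0, 0.004], "roll": 0}, {"linear": [0, 0, 0.006], "roll": 0}, {"linear": [0, 0, 0.006], "roll": 0}]}}

```text
clock: 33.9
tcp_pos: [0.4548, -0.3925, 0.1037]
ee_rot: [3.141, 0.014, 0.0]
force: [-3.1, 0.0, 3.1]
grip_width: 0.0032
finger_force: 62.4
```

Emit:
{"fn": "servo_tool", "kwargs": {"increments": [{"linear": [0, 0, 0], "roll": 0}, {"linear": [0, 0.002, 0], "roll": 0}, {"linear": [0, 0.006, 0], "roll": 0}, {"linear": [0, 0.01, 0], "roll": 0}, {"linear": [0, 0.014, 0], "roll": 0}, {"linear": [0, 0.014, 0], "roll": 0}, {"linear": [0, 0.014, 0], "roll": 0}], "fingers": 0.2}}

```text
clock: 34.6
tcp_pos: [0.4548, -0.4062, 0.1028]
ee_rot: [-3.141, -0.013, 0.0]
force: [-0.8, 0.3, 0.2]
grip_width: 0.0168
finger_force: 0.0
```

Emit:
{"fn": "servo_tool", "kwargs": {"increments": [{"linear": [0, 0, 0], "roll": 0}, {"linear": [0, 0, -0.01], "roll": 0}, {"linear": [0, 0, -0.03], "roll": 0}, {"linear": [0, 0, -0.06], "roll": 0}, {"linear": [0, 0, -0.1], "roll": 0}, {"linear": [0, 0, -0.14], "roll": 0}, {"linear": [0, 0, -0.14], "roll": 0}]}}

```text
clock: 35.3
tcp_pos: [0.457, -0.4084, 0.2508]
ee_rot: [3.131, 0.014, 0.012]
force: [0.4, 0.6, 0.9]
grip_width: 0.0172
finger_force: 0.0
```

```bash
python3 -c "
from h import *
import pickle
w=cam('wrist');t=cam('top');s=cam('scene');pickle.dump((w,t,s),open('w11.pkl','wb'))
im=w['image'];hsv=cv2.cvtColor(im,cv2.COLOR_BGR2HSV)
# low-saturation bright columns inside the tub region per row
for v in (90,120,150,180,200):
    x=[u for u in range(240,360) if hsv[v,u,1]<60 and hsv[v,u,2]>120]; print(v,x[:1],x[-1:],len(x), ''.join('G' if hsv[v,u,1]>90 else ('w' if hsv[v,u,2]>200 else 'g') for u in range(240,380,2)))
inc(.63,.33,.25,-1.2)
g=onz(w,240,90,.07);print(g)"
```

```text
90 [349] [359] 11 GGGGGGGGGGGGGGGGGGGGGGGGGGGGGGGGGGGGGGGGGGgggggggggggggggggggggggggggg
120 [303] [359] 21 GGGGGGGGGGGGGGGGGGGGGGGGGGGGGGGGgggggggwwggggggggggggggggggggggggggggg
150 [303] [359] 24 GGGGGGGGGGGGGGGGGGGGGGGGGGGGGGGGgggggggwwggggggggggggggggggggggggggggg
180 [304] [359] 21 GGGGGGGGGGGGGGGGGGGGGGGGGGGGGGGGgggggggwwggggggggggggggggggggggggggggg
200 [304] [359] 22 GGGGGGGGGGGGGGGGGGGGGGGGGGGGGGGGgggggggwwggggggggggggggggggggggggggggg
lin [ 0.1818 -0.7342 -0.0069] roll 0.0299 | cur [ 0.4548 -0.4057  0.2432] 0.51 t 35.45
[ 0.55227062 -0.33464197  0.07      ]
```

The shield leans against the tub's -y wall, its face at columns 304-318 and its top edge at 320 by the rim. Now to the handle.

Emit:
{"fn": "servo_tool", "kwargs": {"increments": [{"linear": [0.16, -0.667, -0.03], "roll": 0.03}, {"linear": [0.16, -0.667, -0.03], "roll": 0.03}, {"linear": [0.16, -0.667, -0.03], "roll": 0.03}, {"linear": [0.16, -0.667, -0.03], "roll": 0.03}, {"linear": [0.16, -0.667, -0.03], "roll": 0.03}, {"linear": [0.16, -0.667, -0.03], "roll": 0.03}, {"linear": [0.16, -0.667, -0.03], "roll": 0.03}, {"linear": [0.16, -0.667, -0.03], "roll": 0.03}, {"linear": [0.16, -0.667, -0.03], "roll": 0.03}, {"linear": [0.16, -0.667, -0.03], "roll": 0.03}], "fingers": 0.35}}

```text
clock: 36.45
tcp_pos: [0.5663, 0.0828, 0.2631]
ee_rot: [-3.141, 0.033, 0.005]
force: [1.2, 0.1, 0.7]
grip_width: 0.0303
finger_force: 0.0
```

```bash
python3 -c "
from h import *
inc(.61,.262,.25,-1.2)"
```

```text
lin [ 0.0399 -0.1801  0.013 ] roll -0.0002 | cur [0.5663 0.0828 0.2631] -1.21 t 36.45
```

Emit:
{"fn": "servo_tool", "kwargs": {"increments": [{"linear": [0.04, -0.18, 0.013], "roll": 0}, {"linear": [0.04, -0.18, 0.013], "roll": 0}, {"linear": [0.04, -0.18, 0.013], "roll": 0}, {"linear": [0.04, -0.18, 0.013], "roll": 0}, {"linear": [0.04, -0.18, 0.013], "roll": 0}, {"linear": [0.04, -0.18, 0.013], "roll": 0}, {"linear": [0.04, -0.18, 0.013], "roll": 0}]}}

```text
clock: 37.15
tcp_pos: [0.6105, 0.2587, 0.2507]
ee_rot: [3.14, -0.034, -0.003]
force: [-0.5, -0.7, 0.9]
grip_width: 0.0297
finger_force: 0.0
```

```bash
python3 -c "
from h import *
import pickle
w=cam('wrist');pickle.dump(w,open('w12.pkl','wb'))
u,v=proj(w,[.629,.262,.105]);print(u,v)
g=cv2.cvtColor(w['image'],cv2.COLOR_BGR2GRAY);u=int(u);v=int(v)
print(g[v-36:v+37:4,u-32:u+33:2])
inc(.628,.2625,.2,-1.2)"
```

```text
315.6731104523268 176.79501465143622
[[156 149 157 161 157 157 159 159 159 159 157 159 157 220 240 240 241 241
  241 241 240 240 241 241 241 241 241 241 240 240 240 240 240]
 [146 153 155 154 156 164 165 157 157 157 157 114 121 222 241 241 240 241
  241 241 241 241 241 240 241 242 241 242 241 241 241 242 241]
 [150 156 158 153 151 150 138  90  91  89  90  91  91 216 240 241 241 241
  242 241 241 241 241 242 241 241 242 241 241 237 190 190 190]
 [150 151 154 150 143 155 150  91  89  92  89  91  91 224 192 241 242 242
  241 239 171 171 169 169 170 169 171 169 170 170 169 169 168]
 [152 152 155 154 149 153 156  93  90  91  92  95  94 213 153  84  86  83
   81  82  84 148 165 165 165 165 165 165 164 165 164 165 165]
 [155 158 151 150 148 150 154  89  89  91  90  91  90 208  92  83  83  83
   83  85  81 110 169 170 169 169 170 171 167 169 169 169 166]
 [156 157 157 160 150 146 148  89  89  89  93  90  90 178 206 139 214 212
  212 210 207 141 165 166 165 165 165 165 164 166 164 164 164]
 [150 155 156 157 152 152 150  90  89  89  87  90  89 175 200 140 216 210
  209 207 207 139 164 165 163 
[... 925 characters left out ...]
238
  239 239 240 240 239 240 239 239 240 240 240 239 241 240 240]
 [156 155 155 149 142  65  69  66  68  68  69  66 165 189 239 238 238 239
  239 240 239 240 239 239 240 239 239 239 240 240 240 240 240]
 [152 153 156 153 151  85  87  88  91  91  88  67 164 190 240 241 241 240
  241 241 241 241 241 241 241 241 241 241 241 241 241 241 242]
 [156 154 154 156 154  87  85  89  91  87  88  72 157 186 239 238 238 239
  238 239 238 240 239 240 239 239 240 240 239 240 239 240 239]
 [151 152 157 156 153 106  86  85  88  86  87 136 152 183 241 241 241 240
  241 240 241 241 241 241 240 241 242 241 242 242 241 241 241]]
lin [ 0.0173 -0.0046  0.0513] roll -0.0016 | cur [0.6107 0.2583 0.2513] -1.29 t 37.2
```

```bash
python3 -c "
from h import *
import pickle
w=pickle.load(open('w12.pkl','rb'));p=onz(w,317.3,178,.105);print(p)
inc(p[0],p[1]+.0008,.094,-1.3)"
```

```text
[0.62789645 0.26059951 0.105     ]
lin [ 0.0173 -0.0036  0.1573] roll 0.0001 | cur [0.6107 0.2583 0.2513] -1.29 t 37.2
```

Emit:
{"fn": "servo_tool", "kwargs": {"increments": [{"linear": [0.017, -0.004, 0.04], "roll": 0}, {"linear": [0.017, -0.004, 0.08], "roll": 0}, {"linear": [0.017, -0.004, 0.1], "roll": 0}, {"linear": [0.017, -0.004, 0.1], "roll": 0}, {"linear": [0.017, -0.004, 0.115], "roll": 0}, {"linear": [0.017, -0.004, 0.13], "roll": 0}, {"linear": [0.017, -0.004, 0.145], "roll": 0}, {"linear": [0.017, -0.004, 0.157], "roll": 0}, {"linear": [0.017, -0.004, 0.157], "roll": 0}, {"linear": [0.017, -0.004, 0.157], "roll": 0}]}}

```text
clock: 38.2
tcp_pos: [0.628, 0.2635, 0.0945]
ee_rot: [3.141, -0.033, -0.001]
force: [-0.6, 0.2, 0.3]
grip_width: 0.0294
finger_force: 0.0
```

Emit:
{"fn": "servo_tool", "kwargs": {"increments": [{"linear": [0, 0, 0], "roll": 0}, {"linear": [0, 0, 0], "roll": 0}, {"linear": [0, 0, 0], "roll": 0}, {"linear": [0, 0, 0], "roll": 0}, {"linear": [0, 0, 0], "roll": 0}], "fingers": 0, "grip_force": 30}}

```text
clock: 38.7
tcp_pos: [0.6286, 0.2633, 0.0956]
ee_rot: [-3.141, 0.034, -0.002]
force: [0.0, -2.9, 3.8]
grip_width: 0.0136
finger_force: 32.5
```

```bash
python3 -c "
from h import *
s=robot.read_state();print(s['force'],s['grip_width']);p=s['tcp_pos']
inc(p[0]-.2*.022,p[1]-.2,p[2],-1.29)"
```

```text
[ 0.02928039 -2.92538938  3.77794537] 0.013596860150684054
lin [-1.e-04  2.e-01 -0.e+00] roll 0.0011 | cur [0.6286 0.2633 0.0956] -1.23 t 38.7
```

Emit:
{"fn": "servo_tool", "kwargs": {"increments": [{"linear": [0, 0.01, 0], "roll": 0}, {"linear": [0, 0.025, 0], "roll": 0}, {"linear": [0, 0.045, 0], "roll": 0}, {"linear": [0, 0.065, 0], "roll": 0}, {"linear": [0, 0.085, 0], "roll": 0}, {"linear": [0, 0.105, 0], "roll": 0}, {"linear": [0, 0.125, 0], "roll": 0}]}}

```text
clock: 39.4
tcp_pos: [0.625, 0.1378, 0.0956]
ee_rot: [-3.14, 0.034, 0.0]
force: [-2.8, 2.6, 7.1]
grip_width: 0.0135
finger_force: 33.1
```

Emit:
{"fn": "servo_tool", "kwargs": {"increments": [{"linear": [0, 0.02, 0], "roll": 0}, {"linear": [0, 0.04, 0], "roll": 0}, {"linear": [0, 0.055, 0], "roll": 0}, {"linear": [0, 0.065, 0], "roll": 0}, {"linear": [0, 0.073, 0], "roll": 0}, {"linear": [0, 0.073, 0], "roll": 0}, {"linear": [0, 0.073, 0], "roll": 0}]}}

```text
clock: 40.1
tcp_pos: [0.6229, 0.0634, 0.0956]
ee_rot: [3.14, -0.034, -0.002]
force: [-5.7, -3.8, 9.0]
grip_width: 0.0135
finger_force: 33.2
```

Emit:
{"fn": "servo_tool", "kwargs": {"increments": [{"linear": [0, 0.001, 0], "roll": 0}, {"linear": [0, 0.002, 0], "roll": 0}, {"linear": [0, 0.002, 0], "roll": 0}, {"linear": [0, 0.002, 0], "roll": 0}]}}

```text
clock: 40.5
tcp_pos: [0.6228, 0.0627, 0.0956]
ee_rot: [3.141, -0.034, -0.002]
force: [-4.9, 0.3, 9.1]
grip_width: 0.0137
finger_force: 33.3
```

Emit:
{"fn": "servo_tool", "kwargs": {"increments": [{"linear": [0, 0, 0], "roll": 0}, {"linear": [0, 0, 0], "roll": 0}, {"linear": [0, 0, 0], "roll": 0}, {"linear": [0, 0, 0], "roll": 0}], "fingers": 0.35}}

```text
clock: 40.9
tcp_pos: [0.6237, 0.0632, 0.0945]
ee_rot: [3.141, -0.033, -0.001]
force: [0.7, -0.5, -0.3]
grip_width: 0.0296
finger_force: 0.0
```

Emit:
{"fn": "servo_tool", "kwargs": {"increments": [{"linear": [0, 0, -0.02], "roll": 0}, {"linear": [0, 0, -0.06], "roll": 0}, {"linear": [0, 0, -0.11], "roll": 0}, {"linear": [-0.03, -0.04, -0.16], "roll": 0}, {"linear": [-0.06, 0.04, -0.2], "roll": 0}, {"linear": [-0.06, 0.06, -0.22], "roll": 0}, {"linear": [-0.06, 0.06, -0.22], "roll": 0}]}}

```text
clock: 41.6
tcp_pos: [0.5623, 0.003, 0.3183]
ee_rot: [3.139, -0.033, 0.007]
force: [1.1, 0.1, 1.1]
grip_width: 0.0297
finger_force: 0.0
```

```bash
python3 -c "
from h import *
import pickle
w=cam('wrist');t=cam('top');pickle.dump((w,t),open('w13.pkl','wb'))
s=robot.read_state();print(s['tcp_pos'],s['clock'])
for n,c in(('wrist',w),('top',t)):
    hsv=cv2.cvtColor(c['image'],cv2.COLOR_BGR2HSV)
    g=cv2.cvtColor(c['image'],cv2.COLOR_BGR2GRAY)
    u,v=proj(c,[.6235,.0615,.105]);print(n,'handle pred',u,v)
    for y in (.0105,-.0515,-.1135,-.1755):
        u,v=proj(c,[.624+y*.02-.004,y,.089]);print(n,u.round(1),v.round(1),end=' ')
    print()
g=cv2.cvtColor(w['image'],cv2.COLOR_BGR2GRAY)
for y in (.0105,-.0515,-.1135,-.1755,.0615):
    z=.105 if y>.05 else .089
    u,v=proj(w,[.6198+y*.021,y,z]);u=int(round(u));v=int(round(v));print(y,u,v);print(g[v-8:v+9:8,u-22:u+23:2]); print(g[v-24:v+25:2,u])
"
```

```text
[0.56303999 0.00267656 0.31784854] 41.7
wrist handle pred 263.4065030944063 128.03108009609934
wrist 312.0 129.6 wrist 367.7 129.7 wrist 423.0 130.0 wrist 477.1 130.5 
top handle pred 327.73870867854265 144.73475733914313
top 346.0 147.7 top 368.4 148.5 top 390.7 149.4 top 413.0 150.3 
0.0105 312 130
[[165 165 162 165 160 179 202 167 240 241 239 239 239 239 240 240 150 163
  165 164 163 163 162]
 [163 160 159 162 163 179 205 168 240 240 239 240 239 239 239 240 147 165
  162 165 162 165 164]
 [240 240 240 240 239 181 202 161 239 239 239 240 239 240 239 239 147 165
  166 164 163 166 165]]
[213 213 213 212 212 201 240 240 239 239 240 239 240 240 239 240 240 239
 239 213 207 207 206 207 206]
-0.0515 368 130
[[239 239 163 204 187 134 136 174 239 239 236 237 239 240 239 238 175 160
  161 161 159 239 239]
 [240 239 154 210 181 136 136 192 239 239 238 238 239 239 239 239 157 163
  163 164 162 239 239]
 [239 236 159 215 173 143 137 215 240 239 237 238 239 239 239 234 160 163
  159 159 162 238 237]]
[208 209 211 209 208 210 206 238 237 239 239 239 238 239 239 239 238 237
 239 235 185 193 191 1
[... 539 characters left out ...]
61 161 104  85  87  87  87 152 164 157 160 159 163 160 152  58  53
   81  92  89  90  92]
 [140 159 156  86  86  86  86 108 161 160 157 158 158 165 158  97  56  60
   91  90  91  94  94]]
[200 199 200 199 199 182 218 155 155 159 159 159 160 157 160 160 158 160
 156  95 108 110 119 127 135]
0.0615 264 130
[[ 84  99  99  96  97  96 100 138 161 219 214 214 210 165  85  85  83  96
  164 164 164 164 163]
 [ 94  86  95  94  95  98  99  91 214 217 217 212 208 175  86  83  83  82
  160 161 160 162 160]
 [ 93 100 100  99 100 100 101  98 218 217 214 211 206 180  92  83  85  85
  227 169 164 164 162]]
[237 237 237 236 215 198 216 213 214 213 212 213 212 213 214 210 211 209
 193 160 161 153 132  90 122]
```

```bash
python3 -c "
from h import *
print(robot.sign_off())"
```

```text
the job is handed in; nothing more can be done
None
```

All four rods are clipped home in their own places on the carriage, the carriage rests in the spray station's detent, the shield stands leaning against the wall inside the green tub, and the job is handed in (verdict not shown to me).

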